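# Load the shielded test chamber with the bench power tripped

### The job

Press the red test button so that the breaker's lever drops, then lift the lid off the aluminium chamber by its knob and lay it flat on the black mat. Stand every blue module that is on the bench upright in a bay of its own on the chamber's floor, put the lid back on so that it is fully seated, and only then lift the lever back up until it stays raised. Never have the lever up while the chamber is open, do not tip the lid over, and do not shift the other things lying about.

Things in the scene. Friction and masses are not known exactly. Their poses are not given: they have to be found in the camera images.
- breaker: Safety breaker: fixed white case 170 x 170 mm, 80 mm high, grey top, blue band. Origin: centre of its underside; x from its front (robot side) to its back, y left, z up; turned up to 0.25 rad. Red test button at right on top, lever at left. Pressing the button fully pushes the raised lever just past its balance point; it then drops to the front by its own weight in about half a second.
- test_button (a joint): Travel of the red round test button (28 mm across): 0 out, 0.008 m fully down. Spring: starts to move at 1.4 N, fully down at about 4.2 N. It trips the lever near 0.006 m. It springs back out by itself.
- test_button_top (a point): Centre of the button's top face, 96 mm above the bench when out; press straight down.
- lever (a joint): 0: raised, leaning 0.30 rad to the breaker's back (+x), where it stays by its weight; 1.45: dropped, lying to the front (-x), 1.15 rad past vertical. Balanced at 0.30; it falls by its weight (80 g) to the side it is on. Its axle lies along the breaker's y, at x = +30, y = +45, z = +92 mm in the breaker's frame.
- lever_tip (a point): Middle of the lever's orange grip: round-ended rod 22 mm thick, 47 mm long, along the lever, 90 mm from the axle. Dropped: 129 mm above the bench, 82 mm in front of the axle, clear on both sides. Raised: 178 mm up. Pinch it from above across the breaker's y and carry it round the arc: it turns between the fingers.
- chamber: Fixed shielded chamber: open-topped aluminium box, outside 176 (x) x 150 (y) x 83 mm high, walls and floor 5 mm thick, two brass sockets on its front (-x) wall. Dividers 4 mm thick, 24 mm high above the floor, part it into four bays, each 81 (x) x 68 (y) mm, centred at x = +-42.5, y = +-36 mm: one module each, its long side along x. Origin: centre of its underside. Turned up to 0.25 rad.
- lid: Loose lid, about 0.35 kg: grey plate 176 (x) x 150 x 6 mm over a plug 156 x 130 x 8 mm that drops into the chamber's mouth with 5 mm play all round. Origin: centre of the plug's underside; z up. Black bar knob 46 (x) x 22 mm (y), 26 to 54 mm above the origin: pinch it across y. Seated, its origin is 75 mm above the chamber's; on the mat, 4 mm above the bench.
- mat: Fixed black rubber mat, 190 (x) x 175 (y) mm, 4 mm thick, on which to lay the lid. Origin: centre of its underside.
- module0: Loose module: blue box 64 (x) x 40 (y) x 28 mm with an aluminium band and a small brass stub on its +x end, and on top a yellow upright handle 40 mm (x) x 12 mm (y), from 28 to 60 mm above the underside: pinch it across y. 0.13 to 0.25 kg. Origin: centre of the underside. Two to four modules stand on the bench in front of the robot; the others are absent.
- module1: Loose module: blue box 64 (x) x 40 (y) x 28 mm with an aluminium band and a small brass stub on its +x end, and on top a yellow upright handle 40 mm (x) x 12 mm (y), from 28 to 60 mm above the underside: pinch it across y. 0.13 to 0.25 kg. Origin: centre of the underside. Two to four modules stand on the bench in front of the robot; the others are absent.
- module2: Loose module: blue box 64 (x) x 40 (y) x 28 mm with an aluminium band and a small brass stub on its +x end, and on top a yellow upright handle 40 mm (x) x 12 mm (y), from 28 to 60 mm above the underside: pinch it across y. 0.13 to 0.25 kg. Origin: centre of the underside. Two to four modules stand on the bench in front of the robot; the others are absent.
- module3: Loose module: blue box 64 (x) x 40 (y) x 28 mm with an aluminium band and a small brass stub on its +x end, and on top a yellow upright handle 40 mm (x) x 12 mm (y), from 28 to 60 mm above the underside: pinch it across y. 0.13 to 0.25 kg. Origin: centre of the underside. Two to four modules stand on the bench in front of the robot; the others are absent.
- pencil: Dark red pencil, 150 mm: a bystander, leave it alone.
- screwdriver: Red-handled screwdriver, 180 mm: a bystander, leave it alone.
- tape: Black roll of tape, 64 mm across, 20 mm high: a bystander, leave it alone.
- meter: Yellow handheld meter 130 x 70 x 32 mm: a bystander, leave it alone.
- attenuator: Steel cylinder 28 mm across, 60 mm high: a bystander, leave it alone.
- mug: White mug, 90 mm high: a bystander, leave it alone.
Mind the look-alikes: they are no part of the job. Leave any purple look-alike of the module1 alone.

How it is judged (in metres and radians):
On the way, in this order (a step that is already met when the one before it is completed fails the run):
1. the test button is pressed (value of joint test_button above 0.004 m).
2. the lever has dropped (value of joint lever above 1.25 rad), for 0.2 s.
3. the lid lies flat on the mat, let go, with the lever down (horizontal distance between lid and mat below 0.06 m and height (world z) of lid below 0.009 m and angle between lid's own z axis and vertical below 0.06 rad and linear speed of lid below 0.02 m/s and contact force between the fingers and lid below 0.05 N and value of joint lever above 1.25 rad), for 0.3 s.
4. every module stands upright on the chamber's floor, let go, with the lever down (x of module0 in the frame of chamber between -0.075 and 0.075 m and y of module0 in the frame of chamber between -0.065 and 0.065 m and z of module0 in the frame of chamber between 0 and 0.012 m and angle between each of module0, module1, module2, module3's own z axis and vertical below 0.15 rad and linear speed of each of module0, module1, module2, module3 below 0.03 m/s and x of module1 in the frame of chamber between -0.075 and 0.075 m and y of module1 in the frame of chamber between -0.065 and 0.065 m and z of module1 in the frame of chamber between 0 and 0.012 m and x of module2 in the frame of chamber between -0.075 and 0.075 m and y of module2 in the frame of chamber between -0.065 and 0.065 m and z of module2 in the frame of chamber between 0 and 0.012 m and x of module3 in the frame of chamber between -0.075 and 0.075 m and y of module3 in the frame of chamber between -0.065 and 0.065 m and z of module3 in the frame of chamber between 0 and 0.012 m and contact force between the fingers and module0 below 0.05 N and contact force between the fingers and module1 below 0.05 N and contact force between the fingers and module2 below 0.05 N and contact force between the fingers and module3 below 0.05 N and value of joint lever above 1.25 rad), for 0.3 s.
5. the lid is fully seated on the chamber again and let go, with the lever down (z of lid in the frame of chamber between 0.07 and 0.079 m and horizontal distance between lid and chamber below 0.012 m and angle between lid's own z axis and vertical below 0.04 rad and linear speed of lid below 0.02 m/s and contact force between the fingers and lid below 0.05 N and value of joint lever above 1.25 rad), for 0.3 s.
6. the lever is raised and stays up (value of joint lever below 0.12 rad), for 0.3 s.
At the end, for the whole second after the job is handed in: The lever is raised (within 0.12 rad of its stop), the button is out, the lid is fully seated on the chamber (within 12 mm of centre, at its seated height within 4 to 5 mm, level within 0.04 rad), and every module present stands upright (within 0.15 rad) on the chamber's floor, all at rest (value of joint lever below 0.12 rad and value of joint test_button below 0.002 m and z of lid in the frame of chamber between 0.07 and 0.079 m and horizontal distance between lid and chamber below 0.012 m and angle between lid's own z axis and vertical below 0.04 rad and linear speed of lid below 0.02 m/s and x of module0 in the frame of chamber between -0.075 and 0.075 m and y of module0 in the frame of chamber between -0.065 and 0.065 m and z of module0 in the frame of chamber between 0 and 0.012 m and angle between each of module0, module1, module2, module3's own z axis and vertical below 0.15 rad and linear speed of each of module0, module1, module2, module3 below 0.03 m/s and x of module1 in the frame of chamber between -0.075 and 0.075 m and y of module1 in the frame of chamber between -0.065 and 0.065 m and z of module1 in the frame of chamber between 0 and 0.012 m and x of module2 in the frame of chamber between -0.075 and 0.075 m and y of module2 in the frame of chamber between -0.065 and 0.065 m and z of module2 in the frame of chamber between 0 and 0.012 m and x of module3 in the frame of chamber between -0.075 and 0.075 m and y of module3 in the frame of chamber between -0.065 and 0.065 m and z of module3 in the frame of chamber between 0 and 0.012 m); the robot touches nothing.
It fails at once if the lever is up while the chamber is open (value of joint lever below 0.3 rad and (horizontal distance between lid and chamber above 0.05 m or z of lid in the frame of chamber above 0.11 m)).
It fails at once if the lid is tipped over (angle between lid's own z axis and vertical above 0.8 rad).
It fails at once if a bystander (pencil, screwdriver, tape, meter, cylinder, mug) is shifted more than 3 cm (distance of any of pencil, screwdriver, tape, meter, attenuator, mug from where it was at the start of the episode above 0.03 m).
Of module0, module1, module2, module3 only 2 to 4 are there at a start; the rules pass over those that are not, and their reading is None.
At some moment in a run one of module0, module1, module2, module3 may be knocked a few centimetres aside while the robot is not near it.
It also fails if it takes over 210 s, if anything falls off the work surface, if the arm or the gripper's body presses on something with over 40 N, if the wrist force passes 120 N, or if a joint passes its speed limit or range.

### The arm

A 6-joint arm with a two-finger parallel gripper is mounted at the origin on the work surface. World frame = base frame: x ahead of the robot, y to its left, z up, the work surface at z = 0. Lengths are in mm, angles in rad, forces in N, time in s.
With the tool pointing down it reaches from about 375 to 900 mm from the base axis. Payload 3.1 kg.
Tool frame: the origin (TCP) lies at the very end of the fingers, on their centre line; the grasp point (between the pads) lies 19 mm behind it (robot.grip_depth is the distance from the TCP to the grasp point, in mm); z points along the fingers, x is the direction in which the jaws open and shut, and the axes are right-handed (so a half turn about z gives the same grasp; the last joint's range is limited). The gripper opens to 85 mm and grips with 20 to 120 N. Pads are 22 mm wide; open, the fingers measure 114 mm over their backs; the gripper's body (76 mm by 85 mm) begins 54 mm behind the grasp point. The pads swing forward as they close: fully open they stand 13 mm farther back than shut.
Start: joints at [1.121, 0.527, 1.433, -0, 1.181, -0.178], TCP at [167.751, 602.044, 231.31] pointing down, gripper open.
Joint ranges: [-3.08, 3.08], [-0.75, 2.2], [0.22, 2.44], [-1.43, 4.57], [0, 2.65], [-2.85, 2.85]. Speed limits (rad/s): [2.79, 2.79, 3.14, 3.14, 3.14, 3.14].

### API

Orientations are given as a unit quaternion [x, y, z, w].
In Python, from cell import robot gives the robot as it stands. The module is installed in compiled form; this text tells all that it offers.
- The arm moves only by the shell command python3 -m crank 'ROWS' [FORCE]. ROWS is JSON, a list of rows, each a list of 7 numbers: the shift along the tool's x, y, z as a fraction of full scale, then the turn, a rotation vector about the tool's x, y, z as a fraction of full scale, then the closure, from 0 (fully open) to 1 (shut). A call has exactly 10 rows; each row shifts and turns the commanded pose from where the row before left it, along the tool's axes as they then stand; what a row does not reach is not made up. Full scale, the value 1, is 0.02 m for a shift and 6 degrees for a turn. A row lasts 1/10 s, in which the tool goes at most 50 mm and 8.59 degrees, less where a joint would pass 70% of its speed; a pose out of reach is approached as far as the arm can. A call with a number of a shift or a turn outside -1 to 1 is refused whole. A call with a gripper value outside its range is refused whole. The fingers move at their own pace and stop on an object; FORCE is the grip in N (left out, the last holds). Time passes only in rows, so rows that do not move let the fingers close, or fill a call up. It gives the time, the measured TCP pose, the force and the opening at its end, in the units of the state.
- robot.get_obs(): the state, without advancing time (a new reading comes with each control period).
- robot.get_image(name): name is "scene" or "top"; returns a dict with "color" (400x640x3 uint8, blue, green, red), "depth" (400x640 float32, mm along the optical axis (not along the pixel's ray), 0 where there is no reading), "fx", "fy", "cx", "cy" (pixels), "xyz" and "rotation" of the camera in the world. Camera axes: x right, y up, looking along -z (the intrinsics and any distortion apply to the point x, -y, -z); pixel columns grow to the right and rows downward; lengths in mm; the calibration is good to about 2 mm. A picture is of the moment at which its call begins.
- robot.close_job(): hands the job in, once; it reports no verdict.
The state is a dict: "t": time; "q": joint angles; "dq": joint speeds; "effort": joint torques, N m; "ee_pos": TCP position; "orientation": TCP orientation; "contact_force": force on the tool from outside, world axes, zero at the start; "moment": the same for the moment, N m; "grip_width": finger opening in mm.
Only numpy, scipy, OpenCV 4.12 (cv2) and the standard library are available. Lean on these libraries where they do the work, as an engineer would, in place of code of your own. Each camera call takes 0.05 s, during which the arm holds its last target.

## Working session

There is one attempt and no reset: what is moved stays moved. The work goes in short steps, Python scripts to look and compute and a shell command to move; the robot and the scene stay as the last step left them, time stands still between calls to the robot, and variables do not carry over. Pictures are saved under pics/ and viewed, and the job is handed in when it is done.

```bash
mkdir -p pics; ls
python3 - <<'E'
from cell import robot
import cv2
print(robot.get_obs())
for n in("scene","top"):
    im=robot.get_image(n); cv2.imwrite(f"pics/{n}0.png",im["color"])
    print(n,[im[k] for k in("fx","fy","cx","cy","xyz","rotation")],[k for k in im], (im["depth"]>0).mean())
E
```

```text
pics
{'t': 0.0, 'q': array([ 1.12049922e+00,  5.28510672e-01,  1.43390845e+00, -2.06668261e-05,
        1.18140796e+00, -1.78498279e-01]), 'dq': array([ 0.00161978,  0.00114527, -0.00060819,  0.00199212,  0.00062743,
        0.0001902 ]), 'effort': array([-5.68580672e-04, -4.42350841e+01, -1.78023291e+01, -3.24299326e-04,
        8.51949735e-03,  1.66596055e-05]), 'ee_pos': array([167.44601239, 601.39955177, 230.30433147]), 'orientation': array([ 7.96384173e-01,  6.04790047e-01, -9.91228761e-04,  5.15481686e-04]), 'contact_force': array([-0.53395239, -0.17556874, -0.07960928]), 'moment': array([-0.00706117, -0.04016146,  0.03209472]), 'grip_width': 85.41535409473522}
scene [476.3126341546629, 476.3126341546629, 322.641098952344, 203.8565817650837, array([1434.5239007 , -307.35391463,  810.96672883]), array([0.37652953, 0.27463322, 0.52658   , 0.71099621])] ['color', 'depth', 'fx', 'fy', 'cx', 'cy', 'xyz', 'rotation'] 0.97744921875
top [363.0958546259577, 363.0958546259577, 322.54595142329396, 200.58743903623358, array([3.60057145e+02, 7.33966418e-01, 1.08865830e+03]), array([-0.04576718,  0.05475354,  0.70623369, -0.70437304])] ['color', 'depth', 'fx', 'fy', 'cx', 'cy', 'xyz', 'rotation'] 0.9960390625
```

View pics/scene0.png

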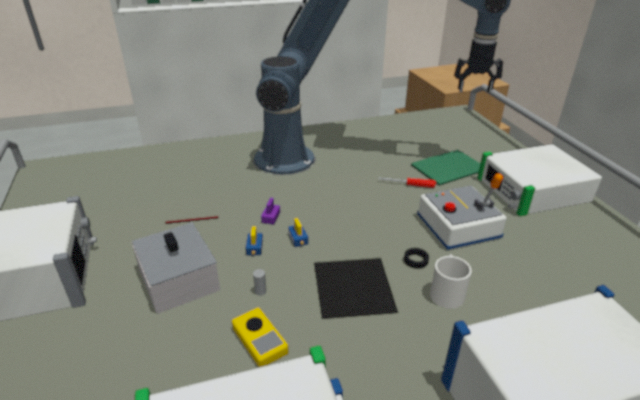

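View pics/top0.png

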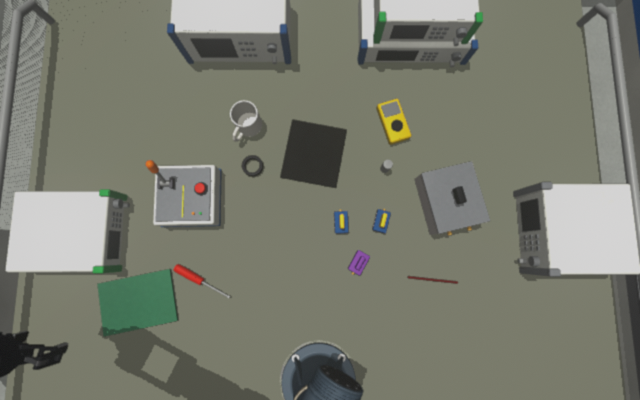

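The top view has +x up and +y to the left. These could be mistaken for a target:
- **Modules:** blue at top (341,222) and (382,221). The purple one at (359,263) is a look-alike, so I leave it alone.
- **Button:** red disc at (200,188). The screwdriver handle at (188,273) and the orange lever grip at (152,166) are not the button.
- **Lid knob:** black bar at (459,196). The meter dial at (397,126), tape (252,166) and mat (314,153) are not the knob.

Next are measurements and a close crop.

```bash
cat > h.py <<'E'
import numpy as np, cv2
from cell import robot
from scipy.spatial.transform import Rotation as R
def cam(n): return robot.get_image(n)
def ray(im,u,v):
    d=np.array([(u-im["cx"])/im["fx"],-(v-im["cy"])/im["fy"],-1.0])
    return np.array(im["xyz"]),R.from_quat(im["rotation"]).apply(d)
def onz(im,uv,z):
    o,d=ray(im,*uv); return o+d*(z-o[2])/d[2]
def proj(im,p):
    c=R.from_quat(im["rotation"]).inv().apply(np.array(p)-im["xyz"])
    return np.array([im["cx"]+im["fx"]*c[0]/-c[2], im["cy"]-im["fy"]*c[1]/-c[2]])
def cloud(im):
    h,w=im["depth"].shape; u,v=np.meshgrid(np.arange(w),np.arange(h)); z=im["depth"]
    c=np.stack([(u-im["cx"])/im["fx"]*z,-(v-im["cy"])/im["fy"]*z,-z],-1)
    P=R.from_quat(im["rotation"]).apply(c.reshape(-1,3)).reshape(h,w,3)+im["xyz"]
    P[z==0]=np.nan; return P
def tri(a,ua,b,ub):
    o1,d1=ray(a,*ua);o2,d2=ray(b,*ub);d1/=np.linalg.norm(d1);d2/=np.linalg.norm(d2)
    s=np.linalg.lstsq(np.stack([d1,-d2],1),o2-o1,rcond=None)[0]
    p,q=o1+d1*s[0],o2+d2*s[1]; return (p+q)/2,np.linalg.norm(p-q)
def hsv(im): return cv2.cvtColor(im["color"],cv2.COLOR_BGR2HSV)
def mask(im,lo,hi,roi=None):
    m=cv2.inRange(hsv(im),np.array(lo),np.array(hi))
    if roi:
        k=np.zeros_like(m);x0,y0,x1,y1=roi;k[y0:y1,x0:x1]=255;m&=k
    return m
def blobs(m,amin=8):
    n,l,s,c=cv2.connectedComponentsWithStats(m)
    return [(c[i].round(2),int(s[i,4]),l==i) for i in range(1,n) if s[i,4]>=amin]
E
python3 - <<'E'
from h import *
np.set_printoptions(precision=1,suppress=True)
T=cam("top");S=cam("scene")
for nm,im in(("T",T),("S",S)):
    P=cloud(im)
    for c,lo,hi in(("blue",(100,120,50),(118,255,255)),("yellow",(22,120,120),(34,255,255)),("red",(0,150,100),(5,255,255)),("red2",(174,150,100),(180,255,255)),("orange",(6,150,120),(16,255,255)),("purple",(125,80,50),(160,255,255)),("green",(45,120,80),(75,255,255)))  :
        for b in blobs(mask(im,lo,hi)):
            print(nm,c,b[0],b[1],np.nanmedian(P[b[2]],0),np.nanmax(P[b[2]][:,2]))
PT=cloud(T)
print("bench z",np.nanmedian(PT[300:340,420:520,2]),np.nanmedian(cloud(S)[150:190,60:120,2]))
print("mat",np.nanmedian(PT[140:165,300:330,2]),"lid",np.nanmedian(PT[200:220,440:450,2]),"case",np.nanmedian(PT[205:215,165:175,2]))
crop=np.hstack([cv2.resize(T["color"][140:240,140:240],(400,400),interpolation=2),cv2.resize(T["color"][170:270,320:420],(400,400),interpolation=2)]);cv2.imwrite("pics/crop1.png",crop)
crop=np.hstack([cv2.resize(S["color"][160:260,410:520],(400,400),interpolation=2),cv2.resize(S["color"][190:310,130:250],(400,400),interpolation=2)]);cv2.imwrite("pics/crop2.png",crop)
E
```

```text
T blue [637.1  17. ] 188 [ 1592.4 -1678.7  -644.3] -611.967287782677
T blue [170.  28.] 33 [967.4 403.1 170. ] 174.72043499078063
T blue [283.   28.3] 36 [968.6  95.4 169.9] 171.6424449937889
T blue [363.4  43.7] 42 [ 966.3 -133.    99.4] 103.72343336849724
T blue [474.1  44.2] 35 [ 966.4 -460.8   99.4] 104.16322043946377
T blue [380.1 221.6] 135 [ 448.  -178.3   28.5] 33.015394675694324
T blue [340.6 222.5] 164 [445.7 -60.7  28.3] 33.59278093827061
T yellow [394.5 123.5] 616 [ 744.4 -232.1   32.5] 42.014684484960526
T yellow [182.4 200.2] 41 [508.9 378.3  82.3] 86.66991029679912
T yellow [383.1 219.7] 60 [ 451.7 -184.6   59.7] 64.96592495596929
T yellow [341.5 221.1] 55 [448.6 -65.8  60.4] 65.00102396942032
T red [199.5 187.7] 80 [537.9 327.7  97.3] 101.42859896316236
T red [187.8 273.9] 243 [300.8 374.3  24.4] 30.395514927196018
T orange [149.9 164.8] 62 [579.9 422.6 195.9] 202.54247193085837
T purple [358.6 262.2] 299 [ 332.9 -114.7   29.2] 63.987647178266116
T green [381.6  17. ] 54 [ 977.  -169.5  208.7] 212.6426922528235
T green [478.7  17.2] 56 [ 976.9 -427.9  208.8] 213.97524
[... 788 characters left out ...]
 [259.1 336. ] 1324 [ 765.6 -236.    32. ] 40.79661175944443
S red [421.3 182.4] 195 [307.2 371.1  19.8] 29.833030045108785
S red [449.8 206.4] 66 [545.1 323.1  95.1] 100.09711554044213
S orange [497.2 179.9] 77 [587.  418.2 186. ] 199.40698584573408
S purple [270.2 212.3] 306 [ 347.2 -122.    28.2] 63.09307790644448
S green [451.3 166.4] 1139 [240.1 518.4  13. ] 101.81883552238719
S green [526.2 200.2] 238 [533.2 580.7  56.7] 101.38987742920858
S green [317.2 354.1] 187 [ 982.4 -173.   208.5] 211.15318848494815
S green [141.9 394.2] 147 [ 976.7 -428.5  208.9] 211.24150868517881
bench z -0.07415975723733936 0.6816728105872016
mat 5.123873575949915 lid 89.50295354667662 case 81.12873582134347
```

View pics/crop1.png

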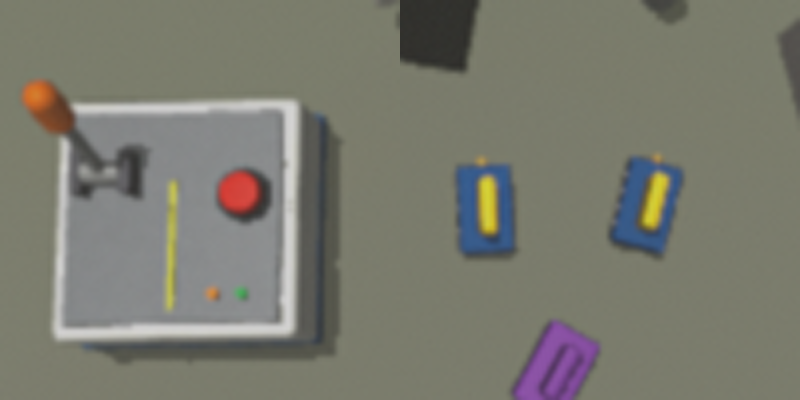

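View pics/crop2.png

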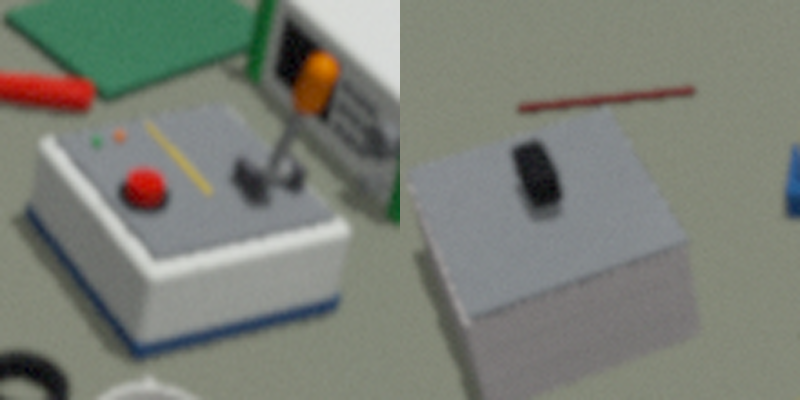

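The crops confirm the choices: the red round button (top 200,188), the raised orange lever, the two blue modules with yellow upright handles, and the black bar knob on the lid. Next I measure poses from both views.

```bash
cat > m.py <<'E'
from h import *
np.set_printoptions(precision=1,suppress=True)
T=cam("top");S=cam("scene")
PT=cloud(T);PS=cloud(S)
def rect(name,pts,z=None):
    r=cv2.minAreaRect(pts[:,:2].astype(np.float32)); a=r[2]
    a=(a+45)%90-45
    print(name,"c",np.array(r[0]),"size",np.array(r[1]),"angle mod90 deg %.1f"%a, "z %.1f"%np.median(pts[:,2]),"n",len(pts)); return r
def roi(P,x0,x1,y0,y1,z0,z1,mk=None):
    m=(P[...,0]>x0)&(P[...,0]<x1)&(P[...,1]>y0)&(P[...,1]<y1)&(P[...,2]>z0)&(P[...,2]<z1)
    if mk is not None:m&=mk>0
    m=m.astype(np.uint8); m=cv2.morphologyEx(m,cv2.MORPH_OPEN,np.ones((2,2),np.uint8)) if mk is None else m
    return P[m>0]
if __name__=="__main__":
    for n,P in(("T",PT),("S",PS)):
        rect(n+" breaker",roi(P,400,650,250,520,74,87))
        rect(n+" lid",roi(P,380,640,-560,-250,82,97))
        rect(n+" knob",roi(P,380,640,-560,-250,118,140))
    # contour based mat: dark pixels in top, cast on z=4
    for n,im,ro in(("T",T,(270,110,360,195)),("S",S,(305,250,405,322))):
        m=mask(im,(0,0,0),(180,255,52),ro); b=max(blobs(m),key=lambda b:b[1])
        vu=np.argwhere(b[2]); pts=np.array([onz(im,(u,v),4) for v,u in vu]); rect(n+" mat",pts)
    Y=((22,120,120),(34,255,255)); 
    def pair(name,a,b):
        p,e=tri(T,a,S,b); print(name,p,"err %.1f"%e)
    pair("button",(199.5,187.7),(449.8,206.4))
    pair("orange",(149.9,164.8),(497.2,179.9))
    pair("mod L handle",(341.5,221.1),(297.9,224.9)); pair("mod R handle",(383.1,219.7),(253,233.8))
    for n,im,ros in(("T",T,((330,205,352,240),(370,205,395,240))),("S",S,((285,210,312,250),(243,220,268,260)))):
        for ro in ros:
            for c,lo,hi,z in(("blue",(98,100,40),(120,255,255),28),("yel",(20,110,110),(34,255,255),60)):
                m=mask(im,lo,hi,ro);vu=np.argwhere(m>0);P=PT if n=="T" else PS
                zz=P[m>0];
                if n=="T":
                    pts=np.array([onz(im,(u,v),z) for v,u in vu]);r=rect(n+c,pts);  
                    if c=="yel":
                        q=pts[:,:2]-pts[:,:2].mean(0);w=np.linalg.svd(q)[2][0];print("   handle axis deg",np.degrees(np.arctan2(w[1],w[0])),"mean",pts.mean(0))
                zz=zz[np.isfinite(zz[:,2])]; print("   z95 %.1f"%np.percentile(zz[:,2],90))
E
python3 m.py
python3 - <<'E'
from m import *
for n,im,ro in(("T",T,(448,180,472,212)),("S",S,(160,228,182,255))):
    m=mask(im,(0,0,0),(180,255,45),ro)
    for b in blobs(m): 
        vu=np.argwhere(b[2]);z=132;pts=np.array([onz(im,(u,v),z) for v,u in vu]);print(n,b[0],b[1],pts.mean(0));rect("knob"+n,pts)
        w=np.linalg.svd(pts[:,:2]-pts[:,:2].mean(0))[2][0];print(np.degrees(np.arctan2(w[1],w[0])), np.nanpercentile((PT if n=="T" else PS)[b[2]][:,2],90))
E
```

```text
T breaker c [523.2 375.5] size [161.6 164.6] angle mod90 deg 1.5 z nan n 2813
T lid c [ 515.8 -407.1] size [178.  193.5] angle mod90 deg 13.1 z nan n 3125
T knob c [ 514.1 -393.4] size [43.6 40.3] angle mod90 deg 13.5 z 128.7 n 151
S breaker c [nan nan] size [0. 0.] angle mod90 deg 0.0 z nan n 1721
S lid c [ 462.5 -377.4] size [161.4 313.7] angle mod90 deg -41.1 z nan n 3116
S knob c [ 493.  -385.6] size [91.5 26.5] angle mod90 deg 1.5 z 128.7 n 161
T mat c [663.1  13.9] size [167.3 182.2] angle mod90 deg -10.9 z 4.0 n 3130
S mat c [664.9  11.5] size [168.2 182. ] angle mod90 deg -10.9 z 4.0 n 3791
button [539.5 328.8  90. ] err 2.2
orange [581.6 425.4 181.3] err 5.1
mod L handle [449.3 -67.3  48.6] err 0.6
mod R handle [ 453.  -187.8   48.3] err 1.7
Tblue c [448.7 -65.6] size [38.1 58.7] angle mod90 deg -0.1 z 28.0 n 176
   z95 30.5
Tyel c [454.5 -66.4] size [ 8.5 51.3] angle mod90 deg -0.6 z 60.0 n 57
   handle axis deg -179.7025083719488 mean [449.3 -66.2  60. ]
   z95 62.7
Tblue c [ 451.7 -184.9] size [37.5 61.8] angle mod90 deg -15.6 z 28.0 n 165
   z95 31.0
Tyel c [ 457.8 -186. ] size [13.1 49.5] angle mod90 deg -15.5 z 60.0 n 63
   handle axis deg 165.40268184653146 mean [ 452.5 -184.7   60. ]
   z95 62.7
   z95 30.5
   z95 61.8
   z95 30.2
   z95 61.6
T [456. 196.] 30 [ 509.  -369.4  132. ]
knobT c [ 509.5 -369. ] size [36.4  6.5] angle mod90 deg 13.6 z 132.0 n 30
-167.35938100879844 126.53005294375605
S [170.9 242.4] 143 [ 538.4 -383.8  132. ]
knobS c [ 537.1 -383.5] size [65.1 18.9] angle mod90 deg 8.6 z 132.0 n 143
9.155866512808652 130.61859626798062
```

```bash
cat > m2.py <<'E'
from m import *
def hm(P,x0,x1,y0,y1,z0,z1):
    m=((P[...,0]>x0)&(P[...,0]<x1)&(P[...,1]>y0)&(P[...,1]<y1)&(P[...,2]>z0)&(P[...,2]<z1)).astype(np.uint8)
    m=cv2.morphologyEx(m,cv2.MORPH_CLOSE,np.ones((5,5),np.uint8))
    m=cv2.morphologyEx(m,cv2.MORPH_OPEN,np.ones((5,5),np.uint8))
    return max(blobs(m),key=lambda b:b[1])
def plane(name,im,P,box,z):
    b=hm(P,*box); vu=np.argwhere(b[2]); pts=np.array([onz(im,(u,v),z) for v,u in vu]); return rect(name,pts)
if __name__=="__main__":
    for n,im,P in(("T",T,PT),("S",S,PS)):
        plane(n+" breaker",im,P,(400,650,250,520,72,92),80)
        plane(n+" lid",im,P,(380,640,-560,-250,80,99),89)
        b=hm(P,430,600,-450,-320,118,142);pts=P[b[2]];pts=pts[np.isfinite(pts[:,2])];rect(n+"knob",pts)
        vu=np.argwhere(b[2]);print("  px",b[0],b[1],np.mean([onz(im,(u,v),129) for v,u in vu],0))
E
python3 m2.py
python3 - <<'E'
from m import *
for n,im,ro in(("T",T,(410,150,495,240)),("S",S,(130,222,222,310))):
  c=cv2.resize(im["color"][ro[1]:ro[3],ro[0]:ro[2]],None,fx=4.5,fy=4.5,interpolation=2);cv2.imwrite(f"pics/lid{n}.png",c)
E
```

```text
T breaker c [523.4 375.9] size [167.3 166.1] angle mod90 deg 0.9 z 80.0 n 3273
T lid c [ 514.5 -382.9] size [176.1 151.3] angle mod90 deg 13.3 z 89.0 n 3151
Tknob c [ 514.3 -382.7] size [45.4 22.1] angle mod90 deg 15.2 z 129.0 n 141
  px [459.9 194.5] 142 [ 513.5 -381.3  129. ]
S breaker c [532.9 368.2] size [170.1 169. ] angle mod90 deg 1.0 z 80.0 n 2051
S lid c [ 520.1 -385.9] size [189.9 152.6] angle mod90 deg 13.2 z 89.0 n 3186
Sknob c [ 514.9 -386.6] size [48.5 21.6] angle mod90 deg 13.1 z 129.1 n 152
  px [169.9 239.1] 152 [ 521.2 -385.7  129. ]
```

View pics/lidT.png

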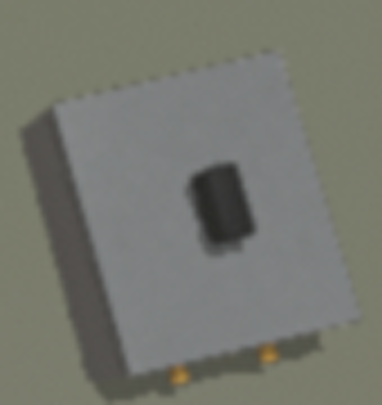

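```bash
cat > d.py <<'E'
# usage: python3 d.py x y z [yawx_deg]
import sys; from h import *
np.set_printoptions(precision=3,suppress=True)
def main(x,y,z,yaw=None):
    o=robot.get_obs(); Rm=R.from_quat(o["orientation"]); ax=Rm.as_matrix()
    cur=np.degrees(np.arctan2(ax[1,0],ax[0,0]))
    print("t %.1f"%o["t"],"pos",o["ee_pos"].round(1),"yaw %.1f"%cur,"tilt",ax[:2,2].round(4),"F",o["contact_force"].round(1),"w %.1f"%o["grip_width"],"q6 %.2f q1 %.2f"%(o["q"][5],o["q"][0]))
    d=np.array([x,y,z])-o["ee_pos"]
    if yaw is None: yaw=cur
    for nm,yy in(("cur yaw",cur),("target yaw",yaw)):
        c,s=np.cos(np.radians(yy)),np.sin(np.radians(yy))
        print(nm,"units tool xyz",np.array([d[0]*c+d[1]*s, d[0]*s-d[1]*c, -d[2]])/20)
    Rt=R.from_matrix(np.array([[np.cos(np.radians(yaw)),np.sin(np.radians(yaw)),0],[np.sin(np.radians(yaw)),-np.cos(np.radians(yaw)),0],[0,0,-1]]).astype(float))
    print("turn units",np.degrees((Rm.inv()*Rt).as_rotvec())/6)
if __name__=="__main__": main(*map(float,sys.argv[1:]))
E
python3 d.py 538 327.5 150 90; python3 d.py 538 327.5 150
```

```text
t 0.6 pos [167.8 602.  231.3] yaw 74.4 tilt [0. 0.] F [ 0.1  0.2 -0.6] w 85.6 q6 -0.18 q1 1.12
cur yaw units tool xyz [-8.253 21.517  4.067]
target yaw units tool xyz [-13.727  18.512   4.067]
turn units [ 0.    -0.    -2.595]
t 0.6 pos [167.8 602.  231.3] yaw 74.4 tilt [0. 0.] F [ 0.1  0.2 -0.6] w 85.6 q6 -0.18 q1 1.12
cur yaw units tool xyz [-8.253 21.517  4.067]
target yaw units tool xyz [-8.253 21.517  4.067]
turn units [ 0. -0. -0.]
```

```bash
python3 -m crank '[[-0.4,1,0,0,0,0,1],[-0.4,1,0,0,0,0,1],[-0.4,1,0,0,0,0,1],[-0.4,1,0,0,0,0,1],[-0.4,1,0,0,0,0,1],[-0.4,1,0,0,0,0,1],[-0.4,1,0,0,0,0,1],[-0.4,1,0,0,0,0,1],[-0.4,1,0,0,0,0,1],[-0.4,1,0,0,0,0,1]]' 40
python3 -m crank '[[-0.4,1,0,0,0,0,1],[-0.4,1,0,0,0,0,1],[-0.4,1,0,0,0,0,1],[-0.4,1,0,0,0,0,1],[-0.4,1,0,0,0,0,1],[-0.4,1,0,0,0,0,1],[-0.4,1,0,0,0,0,1],[-0.4,1,0,0,0,0,1],[-0.4,1,0,0,0,0,1],[-0.4,1,0,0,0,0,1]]'; python3 d.py 538 327.5 120 90
```

```text
t: 1.6
ee_pos: [339.7, 470.7, 231.5]
orientation: [0.796, 0.605, 0.0, -0.0]
contact_force: [1.2, -0.2, -0.7]
grip_width: 0.1
t: 2.6
ee_pos: [510.8, 339.9, 231.4]
orientation: [0.796, 0.605, 0.0, 0.0]
contact_force: [0.5, -0.2, -0.5]
grip_width: -0.4
t 2.6 pos [510.8 339.9 231.4] yaw 74.4 tilt [0. 0.] F [ 0.5 -0.2 -0.5] w -0.4 q6 -0.89 q1 0.41
cur yaw units tool xyz [-0.234  1.476  5.569]
target yaw units tool xyz [-0.622  1.359  5.569]
turn units [ 0.001 -0.001 -2.596]
```

```bash
python3 -m crank '[[-0.12,0.75,0.5,0,0,0,1],[-0.12,0.73,0.8,0,0,0,1],[0,0,0.8,0,0,0,1],[0,0,0.8,0,0,0,1],[0,0,0.8,0,0,0,1],[0,0,0.8,0,0,0,1],[0,0,0.7,0,0,0,1],[0,0,0.4,0,0,0,1],[0,0,0,0,0,0,1],[0,0,0,0,0,0,1]]'; python3 d.py 538 327.5 89 90
python3 - <<'E'
from h import *
for n,b in(("scene",(380,100,540,260)),("top",(120,120,280,280))):
    im=cam(n);cv2.imwrite(f"pics/p1{n}.png",cv2.resize(im["color"][b[1]:b[3],b[0]:b[2]],(560,560),interpolation=2))
E
```

```text
t: 3.6
ee_pos: [537.5, 328.1, 119.3]
orientation: [0.796, 0.605, 0.0, 0.0]
contact_force: [-0.0, -0.3, -0.0]
grip_width: 0.1
t 3.6 pos [537.5 328.1 119.3] yaw 74.4 tilt [0. 0.] F [-0.  -0.3 -0. ] w 0.1 q6 -0.93 q1 0.37
cur yaw units tool xyz [-0.025  0.032  1.514]
target yaw units tool xyz [-0.032  0.025  1.514]
turn units [ 0.002 -0.001 -2.594]
```

View pics/p1scene.png

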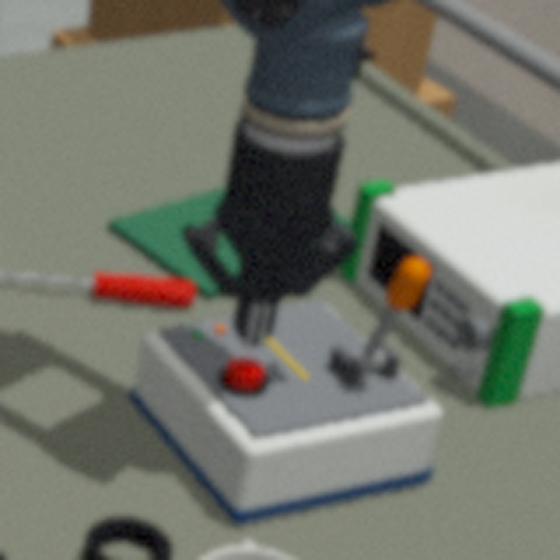

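Run:
```python
from h import *
im=cam("scene"); print(proj(im,(537.5,328,119.3)),proj(im,(538,327.5,96)),proj(im,(553,421,92)))
```

```text
[451.3423218  196.77809574] [449.87835282 204.20860866] [483.4284013  202.82511059]
```

View pics/p1top.png

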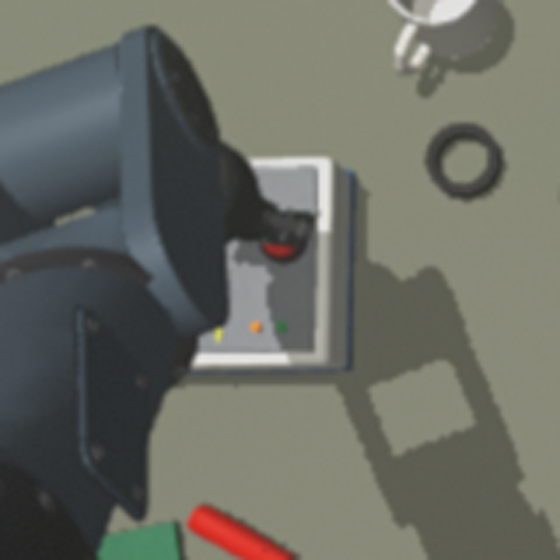

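The fingertips sit over the button in both views (scene around 453,196; button 450,206). I press now.

```bash
python3 -m crank '[[0,0,0.5,0,0,0,1],[0,0,0.5,0,0,0,1],[0,0,0.2,0,0,0,1],[0,0,0.1,0,0,0,1],[0,0,0.1,0,0,0,1],[0,0,0.1,0,0,0,1],[0,0,0,0,0,0,1],[0,0,0,0,0,0,1],[0,0,0,0,0,0,1],[0,0,0,0,0,0,1]]'
python3 - <<'E'
from h import *
for n,b in(("scene",(380,100,540,260)),):
    im=cam(n);cv2.imwrite(f"pics/p2{n}.png",cv2.resize(im["color"][b[1]:b[3],b[0]:b[2]],(560,560),interpolation=2))
E
```

```text
t: 4.75
ee_pos: [538.2, 328.4, 94.1]
orientation: [0.796, 0.605, 0.002, 0.001]
contact_force: [-5.1, -1.4, 25.6]
grip_width: 0.0
```

View pics/p2scene.png

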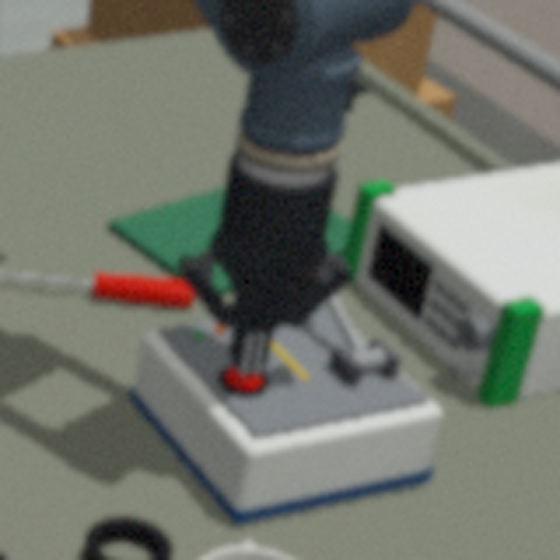

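The lever has dropped and the button is bottomed. The contact height is about 6 mm above what I expected, so I will keep that as finger clearance. I retreat and verify.

```bash
python3 -m crank '[[0,0,-0.5,0,0,0,1],[0,0,-1,0,0,0,1],[0,0,-1,0,0,0,1],[0,0,-1,0,0,0,1],[0,0,-1,0,0,0,1],[0,0,-1,0,0,0,1],[0,0,-1,0,0,0,1],[0,0,-1,0,0,0,1],[0,0,-0.5,0,0,0,0],[0,0,0,0,0,0,0]]'; python3 d.py 514.6 -384.5 230 103.3;python3 - <<'E'
from m2 import *
for n,im in(("T",T),("S",S)):
    for b in blobs(mask(im,(6,150,120),(16,255,255))): print(n,b[0],b[1],np.nanmedian((PT if n=="T" else PS)[b[2]],0))
E
```

```text
t: 5.8
ee_pos: [537.9, 328.2, 250.3]
orientation: [0.796, 0.605, 0.001, 0.0]
contact_force: [0.2, 0.6, 0.1]
grip_width: 28.2
t 5.8 pos [537.9 328.2 250.3] yaw 74.4 tilt [0.002 0.001] F [0.2 0.6 0.1] w 28.2 q6 -0.93 q1 0.37
cur yaw units tool xyz [-34.641   8.442   1.014]
target yaw units tool xyz [-34.412  -9.331   1.014]
turn units [ 0.02  -0.008 -4.811]
S [469.8 176.7] 59 [481.8 413.1 131.3]
```

```bash
python3 -m crank '[[-1,0,0,0,0,-0.48,0],[-1,0,0,0,0,-0.48,0],[-1,0,0,0,0,-0.48,0],[-1,0,0,0,0,-0.48,0],[-1,0,0,0,0,-0.48,0],[-1,0,0,0,0,-0.48,0],[-1,0,0,0,0,-0.48,0],[-1,0,0,0,0,-0.48,0],[-1,0,0,0,0,-0.48,0],[-1,0,0,0,0,-0.48,0]]'; python3 d.py 514.6 -384.5 230 103.3
```

```text
t: 6.9
ee_pos: [527.2, 129.4, 247.7]
orientation: [0.62, 0.784, -0.001, -0.001]
contact_force: [0.7, 0.7, -0.3]
grip_width: 85.3
t 6.9 pos [527.2 129.4 247.7] yaw 103.3 tilt [-0.004 -0.   ] F [ 0.7  0.7 -0.3] w 85.3 q6 -1.77 q1 0.03
cur yaw units tool xyz [-24.855  -6.544   0.884]
target yaw units tool xyz [-24.86   -6.525   0.884]
turn units [-0.033 -0.007  0.007]
```

Run:
```python
from h import *
im=cam("scene");cv2.imwrite("pics/s3.png",im["color"])
p=[460,173];o=ray(im,*p)
for b in blobs(mask(im,(6,150,120),(16,255,255))): print(b[0],b[1],onz(im,b[0],134))
im=cam("top")
for b in blobs(mask(im,(6,150,120),(16,255,255))): print(b[0],b[1],onz(im,b[0],140))
```

```text
[469.61 176.54] 54 [481.23055121 414.02064286 134.        ]
[158.1  209.78] 100 [472.40311111 418.57537331 140.        ]
```

View pics/s3.png

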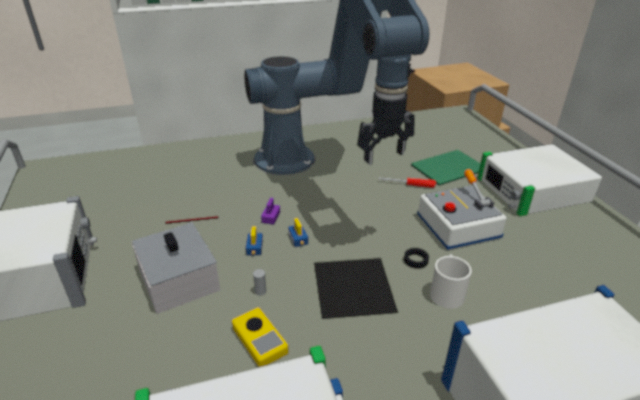

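Scene picture: lever down at (470,177), button out at (450,206), lid knob at (171,242), everything else unchanged. On to the lid.

```bash
python3 -m crank '[[-1,-0.26,0,0,0,0,0],[-1,-0.26,0,0,0,0,0],[-1,-0.26,0,0,0,0,0],[-1,-0.26,0,0,0,0,0],[-1,-0.26,0,0,0,0,0],[-1,-0.26,0,0,0,0,0],[-1,-0.26,0,0,0,0,0],[-1,-0.26,0,0,0,0,0],[-1,-0.26,0,0,0,0,0],[-1,-0.26,0,0,0,0,0]]'; python3 -m crank '[[-1,-0.26,0,0,0,0,0],[-1,-0.26,0,0,0,0,0],[-1,-0.26,0,0,0,0,0],[-1,-0.26,0,0,0,0,0],[-1,-0.26,0,0,0,0,0],[-1,-0.26,0,0,0,0,0],[-1,-0.26,0,0,0,0,0],[-1,-0.26,0,0,0,0,0],[-1,-0.26,0,0,0,0,0],[-1,-0.26,0,0,0,0,0]]';  python3 d.py 514.6 -384.5 200 103.3
```

```text
t: 8.0
ee_pos: [522.9, -76.1, 248.2]
orientation: [0.621, 0.784, -0.0, -0.001]
contact_force: [0.6, 0.6, -0.5]
grip_width: 85.4
t: 9.0
ee_pos: [518.5, -283.3, 248.5]
orientation: [0.621, 0.784, 0.0, -0.001]
contact_force: [0.1, -0.2, 1.0]
grip_width: 85.4
t 9.0 pos [ 518.5 -283.3  248.5] yaw 103.2 tilt [-0.001  0.001] F [ 0.1 -0.2  1. ] w 85.4 q6 -2.49 q1 -0.69
cur yaw units tool xyz [-4.88  -1.35   2.426]
target yaw units tool xyz [-4.878 -1.356  2.426]
turn units [-0.007 -0.014 -0.01 ]
```

```bash
python3 -m crank '[[-1,-0.27,0.5,0,0,0,0],[-1,-0.27,0.5,0,0,0,0],[-1,-0.27,0.5,0,0,0,0],[-1,-0.27,0.5,0,0,0,0],[-0.88,-0.27,0.45,0,0,0,0],[0,0,0,0,0,0,0],[0,0,0,0,0,0,0],[0,0,0,0,0,0,0],[0,0,0,0,0,0,0],[0,0,0,0,0,0,0]]';  python3 d.py 514.6 -384.5 102 103.3
python3 - <<'E'
from h import *
im=cam("scene");cv2.imwrite("pics/s4.png",cv2.resize(im["color"][120:320,90:260],None,fx=3,fy=3,interpolation=2))
E
```

```text
t: 10.0
ee_pos: [515.0, -383.5, 201.0]
orientation: [0.621, 0.784, -0.0, 0.0]
contact_force: [-0.7, -0.4, -0.9]
grip_width: 85.5
t 10.0 pos [ 515.  -383.5  201. ] yaw 103.3 tilt [ 0.001 -0.001] F [-0.7 -0.4 -0.9] w 85.5 q6 -2.62 q1 -0.81
cur yaw units tool xyz [-0.046 -0.032  4.948]
target yaw units tool xyz [-0.046 -0.032  4.948]
turn units [ 0.004  0.006 -0.003]
```

View pics/s4.png

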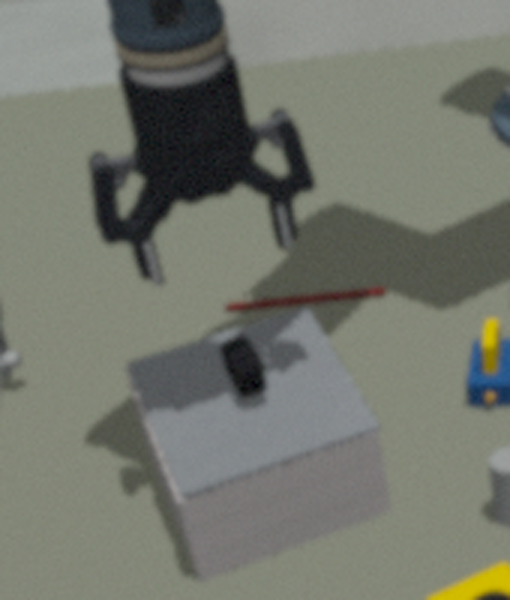

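The open jaws straddle the knob, which is at crop (243,368), with the jaws across its narrow side. I descend and grip.

```bash
python3 -m crank '[[-0.05,0,0.8,0,0,0,0],[0,0,0.8,0,0,0,0],[0,0,0.8,0,0,0,0],[0,0,0.8,0,0,0,0],[0,0,0.8,0,0,0,0],[0,0,0.6,0,0,0,0],[0,0,0.35,0,0,0,0],[0,0,0,0,0,0,0],[0,0,0,0,0,0,0.6],[0,0,0,0,0,0,1]]' 50; python3 -m crank '[[0,0,0,0,0,0,1],[0,0,0,0,0,0,1],[0,0,0,0,0,0,1],[0,0,0,0,0,0,1],[0,0,0,0,0,0,1],[0,0,0,0,0,0,1],[0,0,0,0,0,0,1],[0,0,-0.2,0,0,0,1],[0,0,-0.2,0,0,0,1],[0,0,-0.2,0,0,0,1]]';  python3 d.py 514.6 -384.5 220 103.3
```

```text
t: 11.05
ee_pos: [515.4, -385.6, 102.2]
orientation: [0.621, 0.784, -0.0, 0.001]
contact_force: [-0.1, -0.7, -0.0]
grip_width: 59.0
t: 12.05
ee_pos: [514.3, -384.6, 112.4]
orientation: [0.621, 0.784, 0.0, -0.001]
contact_force: [-0.3, 1.2, -4.6]
grip_width: 21.1
t 12.1 pos [ 514.3 -384.6  112.4] yaw 103.2 tilt [-0.002  0.002] F [-0.3  1.2 -4.6] w 21.1 q6 -2.62 q1 -0.82
cur yaw units tool xyz [-0.001  0.017 -5.378]
target yaw units tool xyz [-0.001  0.017 -5.378]
turn units [-0.011 -0.018 -0.012]
```

```bash
python3 -m crank '[[0,0,-0.5,0,0,0,1],[0,0,-0.5,0,0,0,1],[0,0,-0.5,0,0,0,1],[0,0,-0.5,0,0,0,1],[0,0,-0.5,0,0,0,1],[0,0,-0.5,0,0,0,1],[0,0,-0.5,0,0,0,1],[0,0,-0.4,0,0,0,1],[0,0,0,0,0,0,1],[0,0,0,0,0,0,1]]';  python3 d.py 664 12.5 190 79.1
python3 - <<'E'
from h import *
im=cam("scene");cv2.imwrite("pics/s5.png",cv2.resize(im["color"][120:320,90:260],None,fx=3,fy=3,interpolation=2))
E
```

```text
t: 13.05
ee_pos: [514.8, -385.0, 191.4]
orientation: [0.621, 0.784, -0.0, 0.0]
contact_force: [0.5, 0.4, -5.4]
grip_width: 21.4
t 13.1 pos [ 514.8 -385.   191.4] yaw 103.2 tilt [-0. -0.] F [ 0.5  0.4 -5.4] w 21.4 q6 -2.62 q1 -0.82
cur yaw units tool xyz [17.642 11.81   0.069]
target yaw units tool xyz [20.929  3.566  0.069]
turn units [-0.     0.     4.022]
```

View pics/s5.png

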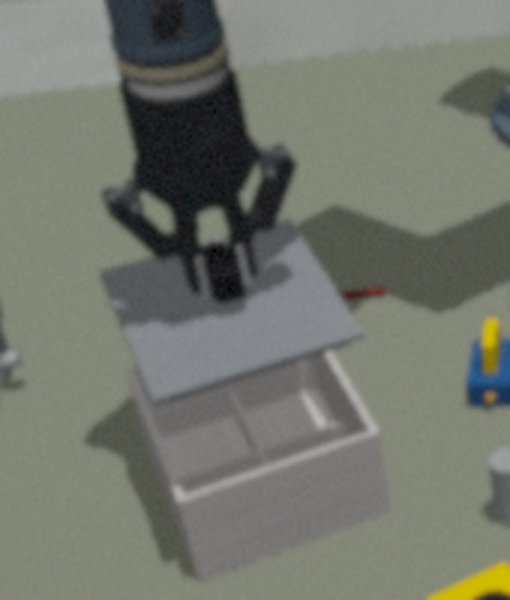

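The lid hangs level from the knob, and the open chamber shows its dividers. I carry it to the mat, first turning while moving.

```bash
python3 -m crank '[[0.8,0.5,0,0,0,0.4,1],[0.8,0.5,0,0,0,0.4,1],[0.8,0.5,0,0,0,0.4,1],[0.8,0.5,0,0,0,0.4,1],[0.8,0.4,0,0,0,0.4,1],[0.8,0.4,0,0,0,0.4,1],[0.8,0.3,0,0,0,0.4,1],[0.8,0.3,0,0,0,0.4,1],[0.8,0.2,0,0,0,0.4,1],[0.8,0.2,0,0,0,0.4,1]]';  python3 d.py 664 12.5 190 79.1
```

```text
t: 14.1
ee_pos: [583.2, -219.6, 190.4]
orientation: [0.771, 0.637, -0.0, -0.001]
contact_force: [-0.0, -0.3, -4.6]
grip_width: 21.4
t 14.1 pos [ 583.2 -219.6  190.4] yaw 79.1 tilt [-0.002  0.001] F [-0.  -0.3 -4.6] w 21.4 q6 -1.92 q1 -0.54
cur yaw units tool xyz [12.157  1.781  0.021]
target yaw units tool xyz [12.158  1.775  0.021]
turn units [-0.017 -0.006  0.005]
```

```bash
python3 -m crank '[[0.8,0.12,0,0,0,0,1],[0.8,0.12,0,0,0,0,1],[0.8,0.12,0,0,0,0,1],[0.8,0.12,0,0,0,0,1],[0.8,0.12,0,0,0,0,1],[0.8,0.12,0,0,0,0,1],[0.8,0.12,0,0,0,0,1],[0.8,0.12,0,0,0,0,1],[0.8,0.12,0,0,0,0,1],[0.8,0.12,0,0,0,0,1]]';  python3 -m crank '[[0.8,0.12,0,0,0,0,1],[0.8,0.12,0,0,0,0,1],[0.8,0.12,0,0,0,0,1],[0.8,0.12,0,0,0,0,1],[0.8,0.1,0,0,0,0,1],[0.16,0,0.5,0,0,0,1],[0,0,0.5,0,0,0,1],[0,0,0.5,0,0,0,1],[0,0,0.5,0,0,0,1],[0,0,0.5,0,0,0,1]]'; python3 d.py 664 12.5 31 79.1
python3 - <<'E'
from h import *
im=cam("scene");cv2.imwrite("pics/s6.png",cv2.resize(im["color"][160:340,250:450],None,fx=3,fy=3,interpolation=2))
E
```

```text
t: 15.1
ee_pos: [637.3, -66.5, 191.3]
orientation: [0.77, 0.638, -0.0, -0.0]
contact_force: [1.1, -0.3, -5.0]
grip_width: 20.9
t: 16.1
ee_pos: [663.4, 10.9, 139.9]
orientation: [0.771, 0.637, -0.0, -0.0]
contact_force: [0.2, 0.3, -4.2]
grip_width: 21.6
t 16.1 pos [663.4  10.9 139.9] yaw 79.2 tilt [-0.001 -0.   ] F [ 0.2  0.3 -4.2] w 21.6 q6 -1.53 q1 -0.15
cur yaw units tool xyz [0.082 0.013 5.447]
target yaw units tool xyz [0.082 0.013 5.447]
turn units [-0.011  0.002  0.011]
```

View pics/s6.png

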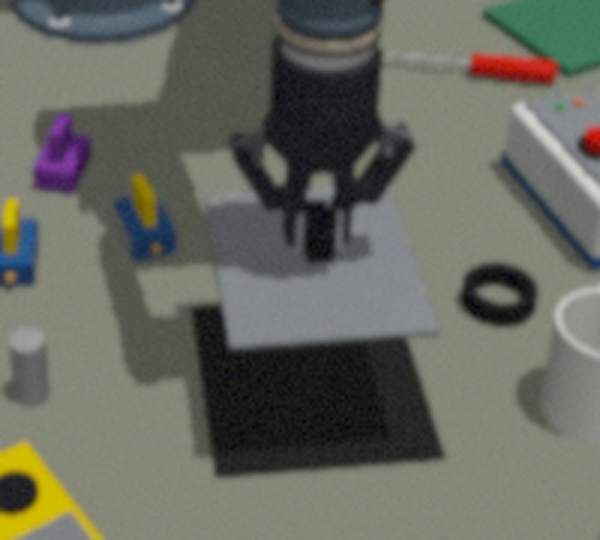

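The lid is level over the mat and the tape and mug are clear. The left module may have been knocked, so I will re-measure it later. Lowering now.

```bash
python3 -m crank '[[0.08,0,0.8,0,0,0,1],[0,0,0.8,0,0,0,1],[0,0,0.8,0,0,0,1],[0,0,0.8,0,0,0,1],[0,0,0.8,0,0,0,1],[0,0,0.5,0,0,0,1],[0,0,0.4,0,0,0,1],[0,0,0.2,0,0,0,1],[0,0,0.1,0,0,0,1],[0,0,0,0,0,0,1]]';  python3 d.py 664 12.5 31 79.1
```

```text
t: 17.15
ee_pos: [664.5, 13.3, 37.5]
orientation: [0.77, 0.638, 0.0, 0.0]
contact_force: [-0.2, 0.2, -4.1]
grip_width: 21.6
t 17.1 pos [664.5  13.3  37.5] yaw 79.2 tilt [ 0.001 -0.   ] F [-0.2  0.2 -4.1] w 21.6 q6 -1.53 q1 -0.15
cur yaw units tool xyz [-0.042 -0.017  0.327]
target yaw units tool xyz [-0.042 -0.016  0.327]
turn units [ 0.006 -0.     0.021]
```

```bash
python3 -m crank '[[0,0,0.1,0,0,0,1],[0,0,0.1,0,0,0,1],[0,0,0.05,0,0,0,1],[0,0,0.05,0,0,0,1],[0,0,0.05,0,0,0,1],[0,0,0,0,0,0,1],[0,0,0,0,0,0,1],[0,0,0,0,0,0,1],[0,0,0,0,0,0,1],[0,0,0,0,0,0,1]]';  python3 d.py 664 12.5 31 79.1
```

```text
t: 18.15
ee_pos: [664.2, 13.3, 31.0]
orientation: [0.77, 0.638, 0.0, 0.0]
contact_force: [-3.8, 0.8, 5.4]
grip_width: 21.3
t 18.1 pos [664.2  13.3  31. ] yaw 79.2 tilt [ 0. -0.] F [-3.8  0.8  5.4] w 21.3 q6 -1.53 q1 -0.15
cur yaw units tool xyz [-0.04  -0.004 -0.001]
target yaw units tool xyz [-0.04  -0.004 -0.001]
turn units [0.002 0.    0.021]
```

```bash
python3 -m crank '[[0,0,0,0,0,0,0.6],[0,0,0,0,0,0,0.3],[0,0,0,0,0,0,0],[0,0,0,0,0,0,0],[0,0,0,0,0,0,0],[0,0,-0.3,0,0,0,0],[0,0,-0.8,0,0,0,0],[0,0,-1,0,0,0,0],[0,0,-1,0,0,0,0],[0,0,-1,0,0,0,0]]';python3 -m crank '[[0,0,-1,0,0,0,0],[0,0,-1,0,0,0,0],[0,-0.5,-1,0,0,0,0],[0,-1,-1,0,0,0,0],[0,-1,0,0,0,0,0],[0,-1,0,0,0,0,0],[0,-1,0,0,0,0,0],[0,-1,0,0,0,0,0],[0,-1,0,0,0,0,0],[0,0,0,0,0,0,0]]';  python3 d.py 449 -66 190 90
cat > mod.py <<'E'
from h import *
np.set_printoptions(precision=1,suppress=True)
T=cam("top");S=cam("scene")
yb=lambda im:[b for b in blobs(mask(im,(22,120,120),(34,255,255)),20)]
for b in yb(T):
    vu=np.argwhere(b[2]);pts=np.array([onz(T,(u,v),60) for v,u in vu]);w=np.linalg.svd(pts[:,:2]-pts[:,:2].mean(0))[2][0]
    print("Ty",b[0],b[1],pts.mean(0),"axis %.1f"%np.degrees(np.arctan2(w[1],w[0])))
for b in blobs(mask(T,(98,100,40),(120,255,255),(200,80,500,330)),40):
    vu=np.argwhere(b[2]);pts=np.array([onz(T,(u,v),28) for v,u in vu]);r=cv2.minAreaRect(pts[:,:2].astype(np.float32));print("Tb",b[0],b[1],np.array(r[0]),np.array(r[1]),"%.1f"%r[2])
for b in yb(S): print("Sy",b[0],b[1])
cv2.imwrite("pics/modT.png",cv2.resize(T["color"][110:290,250:520],None,fx=2.9,fy=2.9,interpolation=2))
E
python3 mod.py
```

```text
t: 19.15
ee_pos: [664.6, 13.3, 114.7]
orientation: [0.77, 0.638, 0.001, 0.001]
contact_force: [0.1, -0.5, -0.9]
grip_width: 85.1
t: 20.15
ee_pos: [533.7, 38.4, 193.5]
orientation: [0.77, 0.638, -0.001, -0.001]
contact_force: [0.0, -0.2, 0.7]
grip_width: 85.7
t 20.1 pos [533.7  38.4 193.5] yaw 79.3 tilt [-0.002  0.   ] F [ 0.  -0.2  0.7] w 85.7 q6 -1.52 q1 -0.14
cur yaw units tool xyz [-5.916 -3.19   0.174]
target yaw units tool xyz [-5.218 -4.237  0.174]
turn units [-0.017 -0.002 -1.79 ]
Ty [394.4 123.7] 641 [ 737.2 -226.    60. ] axis -160.1
Ty [182.4 200.2] 41 [509.2 386.6  60. ] axis -179.3
Ty [383.  219.9] 62 [ 451.6 -184.6   60. ] axis 163.4
Ty [341.5 220.6] 53 [449.8 -66.4  60. ] axis -179.9
Tb [380.2 221.7] 166 [ 451.7 -184.9] [37.5 61.8] 74.4
Tb [340.3 222.7] 157 [448.7 -66.9] [35.2 58.9] 89.5
Sy [297.8 224.7] 56
Sy [253.  233.8] 76
Sy [259.1 336. ] 1317
```

View pics/modT.png

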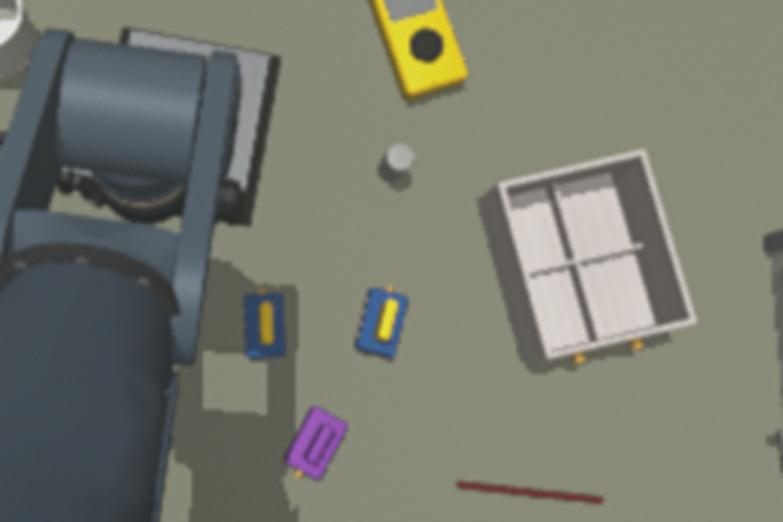

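The lid lies on the mat, modules stand unmoved at (449,-67) and (452,-185), and the chamber is open with four bays. Going for the left module first.

```bash
python3 -m crank '[[-0.8,-0.5,0,0,0,-0.6,0],[-0.8,-0.5,0,0,0,-0.6,0],[-0.8,-0.5,0,0,0,-0.6,0],[-0.8,-0.6,0.5,0,0,0,0],[-0.8,-0.6,0.8,0,0,0,0],[-0.8,-0.6,0.8,0,0,0,0],[-0.5,-0.6,0.8,0,0,0,0],[0,-0.2,0.8,0,0,0,0],[0,0,0,0,0,0,0],[0,0,0,0,0,0,0]]';  python3 d.py 449.2 -66.8 37 90
```

```text
t: 21.25
ee_pos: [450.3, -65.0, 118.6]
orientation: [0.707, 0.707, 0.0, 0.001]
contact_force: [-0.1, 0.2, -1.3]
grip_width: 85.6
t 21.2 pos [450.3 -65.  118.6] yaw 90.0 tilt [ 0.002 -0.001] F [-0.1  0.2 -1.3] w 85.6 q6 -1.96 q1 -0.39
cur yaw units tool xyz [-0.092 -0.055  4.078]
target yaw units tool xyz [-0.092 -0.055  4.078]
turn units [0.015 0.006 0.001]
```

```bash
python3 -m crank '[[-0.09,-0.05,0.6,0,0,0,0],[0,0,0.8,0,0,0,0],[0,0,0.8,0,0,0,0],[0,0,0.8,0,0,0,0],[0,0,0.6,0,0,0,0],[0,0,0.3,0,0,0,0],[0,0,0.18,0,0,0,0],[0,0,0,0,0,0,0.5],[0,0,0,0,0,0,1],[0,0,0,0,0,0,1]]' 40; python3 -m crank '[[0,0,0,0,0,0,1],[0,0,0,0,0,0,1],[0,0,0,0,0,0,1],[0,0,0,0,0,0,1],[0,0,0,0,0,0,1],[0,0,0,0,0,0,1],[0,0,-0.2,0,0,0,1],[0,0,-0.4,0,0,0,1],[0,0,-0.6,0,0,0,1],[0,0,-0.8,0,0,0,1]]'
python3 d.py 449.2 -66.8 37 90
python3 - <<'E'
from m2 import *
# chamber rim from both views
for n,im,P in(("T",T,PT),("S",S,PS)):
    m=((P[...,0]>380)&(P[...,0]<640)&(P[...,1]>-520)&(P[...,1]<-260)&(P[...,2]>76)&(P[...,2]<92)).astype(np.uint8)
    b=max(blobs(m),key=lambda b:b[1]);rect(n+" rim depth",P[b[2]]);rect(n+" rim plane",np.array([onz(im,(u,v),83) for v,u in np.argwhere(b[2])]))
cv2.imwrite("pics/s7.png",cv2.resize(S["color"][150:330,120:400],None,fx=2.8,fy=2.8,interpolation=2))
E
```

```text
t: 22.25
ee_pos: [448.2, -66.2, 37.3]
orientation: [0.707, 0.707, 0.0, 0.001]
contact_force: [0.1, -0.1, 0.0]
grip_width: 44.1
t: 23.25
ee_pos: [447.1, -65.7, 76.9]
orientation: [0.707, 0.707, -0.0, -0.001]
contact_force: [0.3, 1.0, -1.8]
grip_width: 11.3
t 23.2 pos [447.1 -65.7  76.9] yaw 90.0 tilt [-0.002  0.001] F [ 0.3  1.  -1.8] w 11.3 q6 -1.97 q1 -0.39
cur yaw units tool xyz [-0.054  0.106  1.997]
target yaw units tool xyz [-0.054  0.106  1.997]
turn units [-0.018 -0.008  0.004]
T rim depth c [ 515.1 -385.6] size [176.4 152.6] angle mod90 deg 13.3 z 82.7 n 543
T rim plane c [ 514.6 -384. ] size [176.  154.3] angle mod90 deg 13.1 z 83.0 n 543
S rim depth c [ 513.3 -387.7] size [182.6 151. ] angle mod90 deg 13.3 z 82.5 n 778
S rim plane c [ 517.4 -387.3] size [187.4 150.9] angle mod90 deg 13.3 z 83.0 n 778
```

View pics/s7.png

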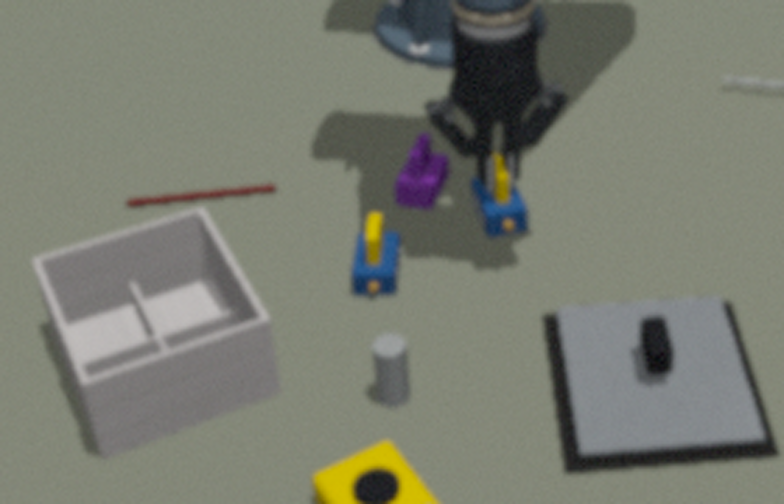

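The module is held upright and the lid lies well inside the mat (crop knob 655,345). I carry the module to the far-left bay, whose centre is (547.7,-340.4).

```bash
python3 -m crank '[[0,0,-1,0,0,0,1],[0,0,-1,0,0,0,1],[0,0,-1,0,0,0,1],[-0.5,0.2,-0.8,0,0,0,1],[-0.8,0.3,0,0,0,-0.4,1],[-0.8,0.3,0,0,0,-0.4,1],[-0.8,0.2,0,0,0,-0.4,1],[-0.8,0.2,0,0,0,-0.4,1],[-0.8,0.1,0,0,0,-0.4,1],[-0.8,0.1,0,0,0,-0.22,1]]'; python3 d.py 547.7 -340.4 150 103.3
```

```text
t: 24.35
ee_pos: [485.2, -169.6, 151.9]
orientation: [0.62, 0.785, -0.0, -0.001]
contact_force: [-0.2, 0.5, -1.0]
grip_width: 11.4
t 24.4 pos [ 485.2 -169.6  151.9] yaw 103.4 tilt [-0.002  0.001] F [-0.2  0.5 -1. ] w 11.4 q6 -2.36 q1 -0.55
cur yaw units tool xyz [-9.031  1.058  0.097]
target yaw units tool xyz [-9.029  1.077  0.097]
turn units [-0.012 -0.013  0.019]
```

```bash
python3 -m crank '[[-0.9,0.1,0,0,0,0,1],[-0.9,0.1,0,0,0,0,1],[-0.9,0.1,0,0,0,0,1],[-0.9,0.1,0,0,0,0,1],[-0.9,0.1,0,0,0,0,1],[-0.9,0.1,0,0,0,0,1],[-0.9,0.1,0,0,0,0,1],[-0.9,0.1,0,0,0,0,1],[-0.9,0.1,0,0,0,0,1],[-0.9,0.15,0,0,0,0,1]]'; python3 -m crank '[[0,0,0,0,0,0,1],[0,0,0,0,0,0,1],[0,0,0,0,0,0,1],[0,0,0,0,0,0,1],[0,0,0,0,0,0,1],[0,0,0,0,0,0,1],[0,0,0,0,0,0,1],[0,0,0,0,0,0,1],[0,0,0,0,0,0,1],[0,0,0,0,0,0,1]]';python3 d.py 547.7 -340.4 42 103.3
python3 - <<'E'
from h import *
T=cam("top");S=cam("scene")
cv2.imwrite("pics/s8.png",np.hstack([cv2.resize(S["color"][130:330,110:310],(390,390),interpolation=2),cv2.resize(T["color"][130:260,380:510],(390,390),interpolation=2)]))
E
```

```text
t: 25.35
ee_pos: [547.6, -340.9, 152.1]
orientation: [0.62, 0.784, 0.0, -0.001]
contact_force: [0.4, 0.2, -1.6]
grip_width: 11.1
t: 26.35
ee_pos: [547.7, -339.7, 152.7]
orientation: [0.62, 0.784, -0.0, 0.0]
contact_force: [-0.5, 0.3, -1.3]
grip_width: 11.1
t 26.4 pos [ 547.7 -339.7  152.7] yaw 103.3 tilt [ 0. -0.] F [-0.5  0.3 -1.3] w 11.1 q6 -2.53 q1 -0.73
cur yaw units tool xyz [-0.032 -0.009  5.536]
target yaw units tool xyz [-0.032 -0.009  5.536]
turn units [0.    0.    0.008]
```

View pics/s8.png

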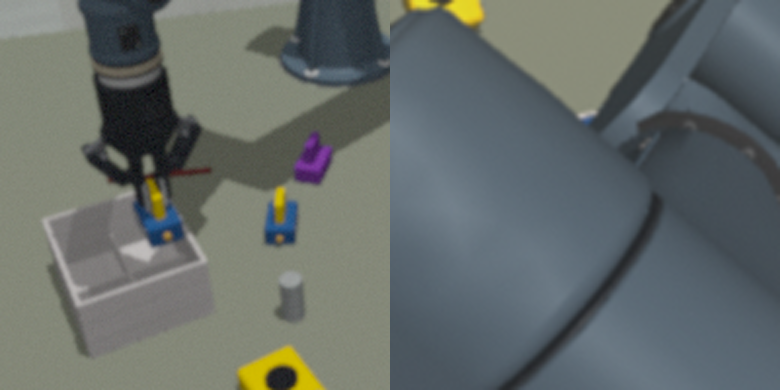

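The module hangs level above the bay (crop 160,222). Descending.

```bash
python3 -m crank '[[0,0,0.7,0,0,0,1],[0,0,0.7,0,0,0,1],[0,0,0.7,0,0,0,1],[0,0,0.7,0,0,0,1],[0,0,0.7,0,0,0,1],[0,0,0.7,0,0,0,1],[0,0,0.6,0,0,0,1],[0,0,0.3,0,0,0,1],[0,0,0.1,0,0,0,1],[0,0,0.1,0,0,0,1]]'; python3 d.py 547.7 -340.4 42 103.3
```

```text
t: 27.45
ee_pos: [548.0, -340.0, 46.8]
orientation: [0.62, 0.785, -0.0, 0.0]
contact_force: [-0.4, 0.3, -1.0]
grip_width: 11.1
t 27.4 pos [ 548.  -340.    46.8] yaw 103.3 tilt [ 0.001 -0.001] F [-0.4  0.3 -1. ] w 11.1 q6 -2.53 q1 -0.73
cur yaw units tool xyz [-0.016 -0.019  0.242]
target yaw units tool xyz [-0.016 -0.019  0.242]
turn units [0.004 0.006 0.008]
```

```bash
python3 -m crank '[[0,0,0.1,0,0,0,1],[0,0,0.08,0,0,0,1],[0,0,0.06,0,0,0,1],[0,0,0.04,0,0,0,1],[0,0,0,0,0,0,1],[0,0,0,0,0,0,1],[0,0,0,0,0,0,0.65],[0,0,0,0,0,0,0.65],[0,0,0,0,0,0,0.65],[0,0,0,0,0,0,0.65]]'; python3 d.py 547.7 -340.4 42 103.3;  python3 -m crank '[[0,0,-0.1,0,0,0,0.65],[0,0,-0.3,0,0,0,0.65],[0,0,-0.5,0,0,0,0.65],[0,0,-1,0,0,0,0.65],[0,0,-1,0,0,0,0.65],[0,0,-1,0,0,0,0.65],[0,0,-1,0,0,0,0.65],[0,0,-1,0,0,0,0.65],[0,0,-1,0,0,0,0.65],[0,0,-0.5,0,0,0,0]]'; python3 d.py 452 -185.5 130 74.5
```

```text
t: 28.45
ee_pos: [548.9, -341.7, 41.8]
orientation: [0.62, 0.784, -0.0, 0.002]
contact_force: [0.3, -5.7, 1.7]
grip_width: 29.8
t 28.4 pos [ 548.9 -341.7   41.8] yaw 103.3 tilt [ 0.003 -0.004] F [ 0.3 -5.7  1.7] w 29.8 q6 -2.53 q1 -0.73
cur yaw units tool xyz [ 0.077 -0.042 -0.012]
target yaw units tool xyz [ 0.077 -0.042 -0.012]
turn units [0.019 0.04  0.007]
t: 29.45
ee_pos: [548.2, -339.5, 191.5]
orientation: [0.62, 0.785, 0.0, 0.001]
contact_force: [0.7, 0.3, -0.5]
grip_width: 42.9
t 29.4 pos [ 548.2 -339.5  191.5] yaw 103.4 tilt [ 0.002 -0.001] F [ 0.7  0.3 -0.5] w 42.9 q6 -2.53 q1 -0.73
cur yaw units tool xyz [ 8.603 -2.899  3.076]
target yaw units tool xyz [ 6.134 -6.692  3.076]
turn units [0.019 0.011 4.812]
```

```bash
python3 -m crank '[[0.8,-0.2,0.2,0,0,0.5,0],[0.8,-0.3,0.2,0,0,0.5,0],[0.8,-0.4,0.2,0,0,0.5,0],[0.8,-0.4,0.2,0,0,0.5,0],[0.8,-0.4,0.2,0,0,0.5,0],[0.8,-0.5,0.2,0,0,0.5,0],[0.8,-0.6,0.2,0,0,0.5,0],[0.8,-0.6,0.2,0,0,0.5,0],[0.5,-0.6,0.2,0,0,0.5,0],[0,-0.5,0.2,0,0,0.3,0]]'; python3 d.py 452 -185.5 37 74.5; python3 mod.py
python3 - <<'E'
from h import *
S=cam("scene")
cv2.imwrite("pics/s9.png",cv2.resize(S["color"][150:330,110:350],None,fx=3.2,fy=3.2,interpolation=2))
E
```

```text
t: 30.45
ee_pos: [452.9, -197.3, 148.8]
orientation: [0.796, 0.606, -0.0, -0.001]
contact_force: [-0.5, -0.3, -0.1]
grip_width: 85.3
t 30.4 pos [ 452.9 -197.3  148.8] yaw 74.6 tilt [-0.002  0.002] F [-0.5 -0.3 -0.1] w 85.3 q6 -1.94 q1 -0.64
cur yaw units tool xyz [ 0.559 -0.2    5.592]
target yaw units tool xyz [ 0.558 -0.201  5.592]
turn units [-0.019 -0.011  0.009]
Ty [394.4 123.6] 642 [ 737.3 -226.    60. ] axis -160.2
Ty [182.4 200.5] 39 [508.5 386.5  60. ] axis -179.4
Sy [252.9 234.2] 74
Sy [194.4 264.8] 42
Sy [259.  335.9] 1322
```

View pics/s9.png

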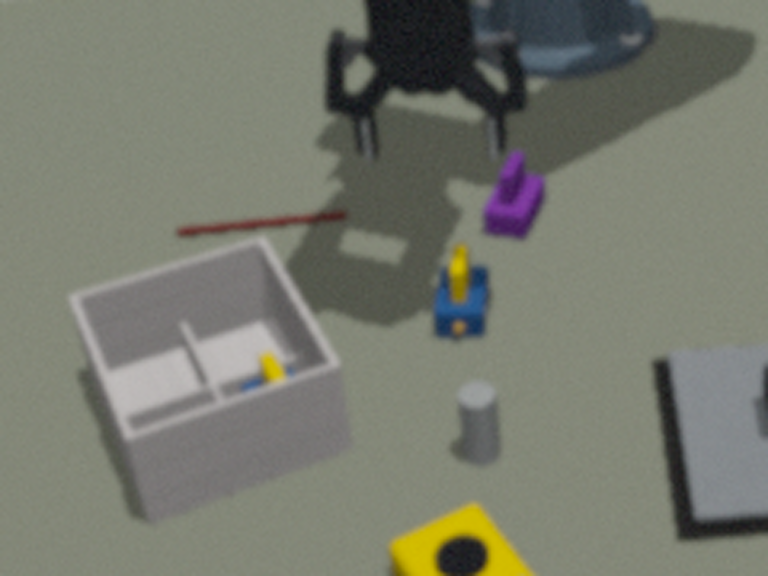

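The first module stands in its bay (crop 270,370). The second hasn't moved (scene 253,234). Descending on it.

```bash
python3 -m crank '[[0.3,-0.1,0.6,0,0,0,0],[0.26,-0.1,0.8,0,0,0,0],[0,0,0.8,0,0,0,0],[0,0,0.8,0,0,0,0],[0,0,0.8,0,0,0,0],[0,0,0.8,0,0,0,0],[0,0,0.6,0,0,0,0],[0,0,0.4,0,0,0,0],[0,0,0,0,0,0,0.5],[0,0,0,0,0,0,1]]' 40; python3 d.py 452 -185.5 37 74.5;python3 -m crank '[[0,0,0,0,0,0,1],[0,0,0,0,0,0,1],[0,0,0,0,0,0,1],[0,0,0,0,0,0,1],[0,0,0,0,0,0,1],[0,0,0,0,0,0,1],[0,0,-0.2,0,0,0,1],[0,0,-0.4,0,0,0,1],[0,0,-0.6,0,0,0,1],[0,0,-0.8,0,0,0,1]]';python3 d.py 465 -360 150 103.3
python3 - <<'E'
from h import *
S=cam("scene")
cv2.imwrite("pics/s10.png",cv2.resize(S["color"][150:330,110:350],None,fx=3.2,fy=3.2,interpolation=2))
E
```

```text
t: 31.6
ee_pos: [453.6, -187.8, 37.2]
orientation: [0.796, 0.606, 0.0, 0.0]
contact_force: [0.3, -0.7, -0.1]
grip_width: 58.6
t 31.6 pos [ 453.6 -187.8   37.2] yaw 74.5 tilt [ 0. -0.] F [ 0.3 -0.7 -0.1] w 58.6 q6 -1.92 q1 -0.62
cur yaw units tool xyz [ 0.089 -0.109  0.012]
target yaw units tool xyz [ 0.088 -0.109  0.012]
turn units [0.005 0.002 0.008]
t: 32.6
ee_pos: [452.8, -187.2, 77.6]
orientation: [0.796, 0.606, -0.0, -0.001]
contact_force: [-0.1, -0.4, -1.4]
grip_width: 11.1
t 32.6 pos [ 452.8 -187.2   77.6] yaw 74.5 tilt [-0.001  0.001] F [-0.1 -0.4 -1.4] w 11.1 q6 -1.92 q1 -0.62
cur yaw units tool xyz [-8.165  2.889 -3.62 ]
target yaw units tool xyz [-8.548 -1.395 -3.62 ]
turn units [-0.012 -0.008 -4.793]
```

View pics/s10.png

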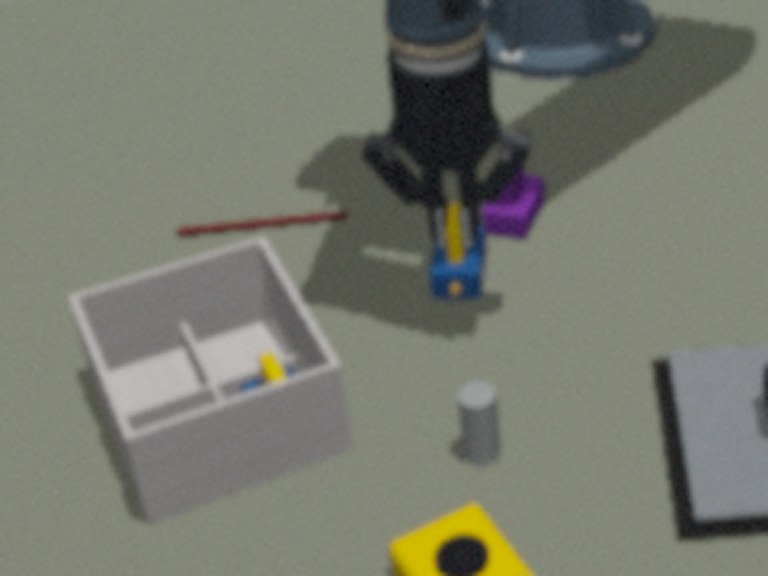

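```bash
python3 -m crank '[[0,0,-1,0,0,-0.4,1],[0,0,-1,0,0,-0.5,1],[0,0,-1,0,0,-0.5,1],[-0.3,0,-0.6,0,0,-0.5,1],[-0.8,0,0,0,0,-0.5,1],[-0.8,0,0,0,0,-0.5,1],[-0.8,0,0,0,0,-0.5,1],[-0.8,0,0,0,0,-0.5,1],[-0.8,0,0,0,0,-0.5,1],[-0.8,0,0,0,0,-0.4,1]]';python3 d.py 467.6 -362.5 150 103.3
```

```text
t: 33.65
ee_pos: [457.9, -289.3, 149.3]
orientation: [0.619, 0.785, -0.0, -0.0]
contact_force: [-0.2, 0.1, -2.1]
grip_width: 11.1
t 33.6 pos [ 457.9 -289.3  149.3] yaw 103.4 tilt [-0.  0.] F [-0.2  0.1 -2.1] w 11.1 q6 -2.58 q1 -0.77
cur yaw units tool xyz [-3.674 -0.381 -0.034]
target yaw units tool xyz [-3.675 -0.372 -0.034]
turn units [-0.003 -0.003  0.024]
```

```bash
python3 -m crank '[[-0.9,-0.1,0,0,0,0,1],[-0.9,-0.1,0,0,0,0,1],[-0.9,-0.1,0,0,0,0,1],[-0.9,-0.1,0,0,0,0,1],[-0.07,0,0,0,0,0,1],[0,0,0,0,0,0,1],[0,0,0.5,0,0,0,1],[0,0,0.5,0,0,0,1],[0,0,0,0,0,0,1],[0,0,0,0,0,0,1]]';python3 d.py 467.6 -362.5 42 103.3
python3 - <<'E'
from h import *
S=cam("scene")
cv2.imwrite("pics/s11.png",cv2.resize(S["color"][150:330,110:350],None,fx=3.2,fy=3.2,interpolation=2))
E
```

```text
t: 34.65
ee_pos: [467.2, -361.2, 128.3]
orientation: [0.62, 0.785, 0.0, -0.001]
contact_force: [-0.7, -1.0, -1.6]
grip_width: 11.0
t 34.6 pos [ 467.2 -361.2  128.3] yaw 103.4 tilt [-0.001  0.002] F [-0.7 -1.  -1.6] w 11.0 q6 -2.65 q1 -0.85
cur yaw units tool xyz [-0.067  0.007  4.317]
target yaw units tool xyz [-0.067  0.007  4.317]
turn units [-0.009 -0.017  0.012]
```

View pics/s11.png

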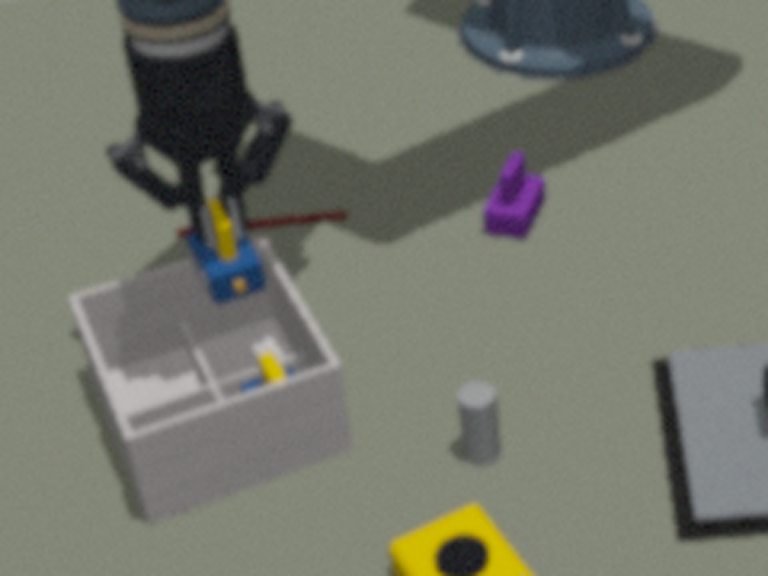

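The module is over the near-left bay (crop 228,265) with its long side along the bay. Lowering it in.

```bash
python3 -m crank '[[-0.06,0,0.6,0,0,0,1],[0,0,0.6,0,0,0,1],[0,0,0.6,0,0,0,1],[0,0,0.6,0,0,0,1],[0,0,0.6,0,0,0,1],[0,0,0.5,0,0,0,1],[0,0,0.4,0,0,0,1],[0,0,0.2,0,0,0,1],[0,0,0.1,0,0,0,1],[0,0,0,0,0,0,1]]';python3 d.py 467.6 -362.5 42 103.3
```

```text
t: 35.7
ee_pos: [467.8, -363.4, 45.1]
orientation: [0.62, 0.784, -0.0, 0.0]
contact_force: [-0.6, -0.1, -2.1]
grip_width: 10.7
t 35.7 pos [ 467.8 -363.4   45.1] yaw 103.3 tilt [ 0. -0.] F [-0.6 -0.1 -2.1] w 10.7 q6 -2.65 q1 -0.85
cur yaw units tool xyz [ 0.047 -0.001  0.154]
target yaw units tool xyz [ 0.047 -0.001  0.154]
turn units [0.001 0.001 0.008]
```

```bash
python3 -m crank '[[0,0,0.08,0,0,0,1],[0,0,0.05,0,0,0,1],[0,0,0.04,0,0,0,1],[0,0,0,0,0,0,1],[0,0,0,0,0,0,1],[0,0,0,0,0,0,0.74],[0,0,0,0,0,0,0.74],[0,0,0,0,0,0,0.74],[0,0,0,0,0,0,0.74],[0,0,0,0,0,0,0.74]]'; python3 d.py 467.6 -362.5 42 103.3;  python3 -m crank '[[0,0,-0.1,0,0,0,0.74],[0,0,-0.3,0,0,0,0.74],[0,0,-0.5,0,0,0,0.74],[0,0,-1,0,0,0,0.74],[0,0,-1,0,0,0,0.74],[0,0,-1,0,0,0,0.74],[0,0,-1,0,0,0,0.74],[0,0,-1,0,0,0,0.74],[0,0,-1,0,0,0,0.74],[0,0,-0.5,0,0,0,0]]'; python3 d.py 664.2 13.3 190 79.2
```

```text
t: 36.7
ee_pos: [467.8, -363.3, 41.5]
orientation: [0.62, 0.784, -0.0, -0.0]
contact_force: [-0.0, -0.2, -0.0]
grip_width: 22.4
t 36.7 pos [ 467.8 -363.3   41.5] yaw 103.3 tilt [-0.  0.] F [-0.  -0.2 -0. ] w 22.4 q6 -2.65 q1 -0.85
cur yaw units tool xyz [ 0.041  0.002 -0.023]
target yaw units tool xyz [ 0.041  0.002 -0.023]
turn units [-0.001 -0.001  0.008]
t: 37.7
ee_pos: [468.5, -364.0, 192.6]
orientation: [0.62, 0.785, -0.0, 0.002]
contact_force: [-0.3, -0.5, -0.5]
grip_width: 35.2
t 37.7 pos [ 468.5 -364.   192.6] yaw 103.4 tilt [ 0.003 -0.003] F [-0.3 -0.5 -0.5] w 35.2 q6 -2.65 q1 -0.85
cur yaw units tool xyz [16.097 13.878  0.128]
target yaw units tool xyz [20.366  6.077  0.128]
turn units [0.026 0.031 4.025]
```

Heading to the lid; then I look at both views for module seating and any others on the bench.

```bash
python3 -m crank '[[0.8,0.6,0,0,0,0.4,0],[0.8,0.6,0,0,0,0.4,0],[0.8,0.6,0,0,0,0.4,0],[0.8,0.6,0,0,0,0.4,0],[0.8,0.6,0,0,0,0.4,0],[0.8,0.5,0,0,0,0.4,0],[0.8,0.5,0,0,0,0.4,0],[0.8,0.4,0,0,0,0.4,0],[0.8,0.4,0,0,0,0.4,0],[0.8,0.4,0,0,0,0.4,0]]';python3 -m crank '[[1,0.2,0,0,0,0,0],[1,0.2,0,0,0,0,0],[1,0.2,0,0,0,0,0],[1,0.2,0,0,0,0,0],[1,0.2,0,0,0,0,0],[1,0.2,0,0,0,0,0],[1,0.2,0,0,0,0,0],[1,0.2,0,0,0,0,0],[1,0.2,0,0,0,0,0],[1,0.2,0,0,0,0,0]]'; python3 d.py 664.2 13.3 190 79.2; python3 mod.py
python3 - <<'E'
from h import *
S=cam("scene")
cv2.imwrite("pics/s12.png",cv2.resize(S["color"][130:350,110:410],None,fx=2.6,fy=2.6,interpolation=2))
E
```

```text
t: 38.7
ee_pos: [563.8, -197.2, 189.8]
orientation: [0.77, 0.638, -0.0, -0.0]
contact_force: [-0.2, 0.3, -0.0]
grip_width: 85.3
t: 39.7
ee_pos: [640.0, -8.1, 189.7]
orientation: [0.77, 0.638, -0.0, -0.0]
contact_force: [-0.3, -0.9, -0.7]
grip_width: 85.5
t 39.7 pos [640.   -8.1 189.7] yaw 79.3 tilt [-0.001  0.   ] F [-0.3 -0.9 -0.7] w 85.5 q6 -1.57 q1 -0.19
cur yaw units tool xyz [ 1.276  0.991 -0.013]
target yaw units tool xyz [ 1.278  0.988 -0.013]
turn units [-0.005  0.     0.024]
Ty [394.4 123.7] 649 [ 736.9 -225.9   60. ] axis -160.2
Ty [435.5 186. ] 62 [ 549.4 -339.3   60. ] axis -166.8
Ty [445.3 214.3] 63 [ 467.1 -363.5   60. ] axis -166.5
Tb [432.  189.4] 84 [ 549.9 -342.7] [60.2 28.6] 13.9
Tb [440.4 216.3] 117 [ 466.8 -365.2] [59.  34.3] 13.6
Sy [182.9 248.5] 90
Sy [194.2 264.4] 49
Sy [259.1 336.1] 1320
```

View pics/modT.png

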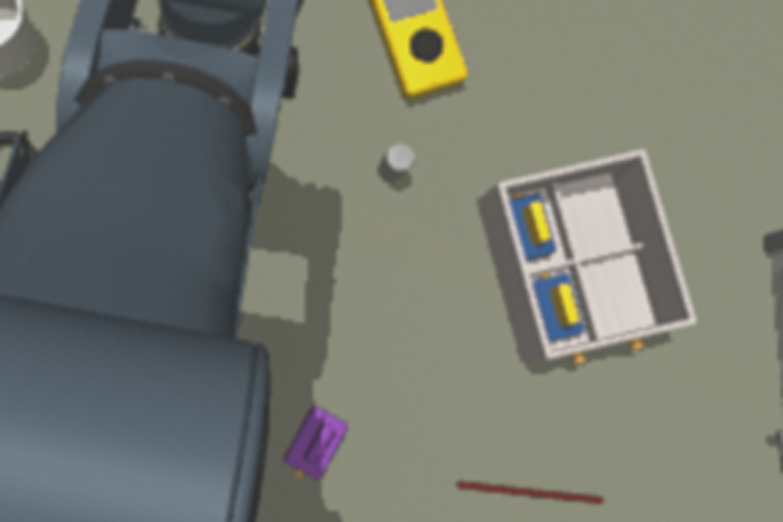

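View pics/s12.png

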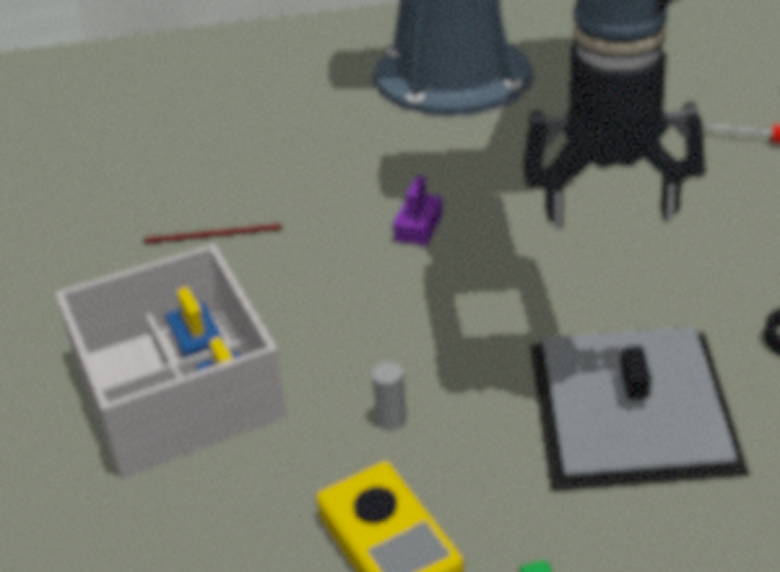

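Both modules stand in their own bays and no other blue module is on the bench. I fetch the lid.

```bash
python3 -m crank '[[0.64,0.5,0,0,0,0,0],[0.64,0.49,0,0,0,0,0],[0,0,1,0,0,0,0],[0,0,1,0,0,0,0],[0,0,1,0,0,0,0],[0,0,1,0,0,0,0],[0,0,1,0,0,0,0],[0,0,0.5,0,0,0,0],[0,0,0,0,0,0,0],[0,0,0,0,0,0,0]]'; python3 d.py 664.2 13.3 31 79.2
```

```text
t: 40.85
ee_pos: [664.5, 11.9, 80.2]
orientation: [0.77, 0.638, 0.0, 0.0]
contact_force: [0.3, -0.5, 1.1]
grip_width: 85.3
t 40.9 pos [664.5  11.9  80.2] yaw 79.3 tilt [ 0.001 -0.   ] F [ 0.3 -0.5  1.1] w 85.3 q6 -1.53 q1 -0.15
cur yaw units tool xyz [ 0.065 -0.03   2.461]
target yaw units tool xyz [ 0.065 -0.03   2.461]
turn units [0.006 0.001 0.02 ]
```

```bash
python3 -m crank '[[0.06,0,0.6,0,0,0,0],[0,0,0.6,0,0,0,0],[0,0,0.6,0,0,0,0],[0,0,0.4,0,0,0,0],[0,0,0.25,0,0,0,0],[0,0,0,0,0,0,0],[0,0,0,0,0,0,0.5],[0,0,0,0,0,0,1],[0,0,0,0,0,0,1],[0,0,0,0,0,0,1]]' 50; python3 -m crank '[[0,0,0,0,0,0,1],[0,0,0,0,0,0,1],[0,0,0,0,0,0,1],[0,0,0,0,0,0,1],[0,0,0,0,0,0,1],[0,0,-0.2,0,0,0,1],[0,0,-0.3,0,0,0,1],[0,0,-0.5,0,0,0,1],[0,0,-0.8,0,0,0,1],[0,0,-0.8,0,0,0,1]]'; python3 d.py 514.4 -384.8 190 103.3
```

```text
t: 41.85
ee_pos: [664.8, 13.7, 31.2]
orientation: [0.77, 0.638, 0.0, 0.0]
contact_force: [-0.2, -0.2, -0.6]
grip_width: 28.3
t: 42.85
ee_pos: [664.4, 13.9, 83.8]
orientation: [0.77, 0.638, -0.0, -0.0]
contact_force: [-0.4, 1.1, -5.8]
grip_width: 20.9
t 42.9 pos [664.4  13.9  83.8] yaw 79.4 tilt [-0.  0.] F [-0.4  1.1 -5.8] w 20.9 q6 -1.53 q1 -0.15
cur yaw units tool xyz [-20.977  -3.689  -5.309]
target yaw units tool xyz [-17.674 -11.885  -5.309]
turn units [-0.002 -0.001 -3.991]
```

```bash
python3 -m crank '[[0,0,-0.8,0,0,0,1],[0,0,-0.8,0,0,0,1],[0,0,-0.8,0,0,0,1],[-0.4,0,-0.8,0,0,0,1],[-0.8,0,-0.8,0,0,0,1],[-0.8,0,-0.8,0,0,0,1],[-0.8,-0.3,-0.5,0,0,0,1],[-0.8,-0.3,0,0,0,0,1],[-0.8,-0.3,0,0,0,0,1],[-0.8,-0.3,0,0,0,0,1]]';python3 -m crank '[[-0.8,-0.3,0,0,0,-0.4,1],[-0.8,-0.3,0,0,0,-0.4,1],[-0.8,-0.3,0,0,0,-0.4,1],[-0.8,-0.4,0,0,0,-0.4,1],[-0.8,-0.4,0,0,0,-0.4,1],[-0.8,-0.4,0,0,0,-0.4,1],[-0.8,-0.4,0,0,0,-0.4,1],[-0.8,-0.4,0,0,0,-0.4,1],[-0.8,-0.4,0,0,0,-0.4,1],[-0.8,-0.4,0,0,0,-0.4,1]]'; python3 d.py 514.4 -384.8 190 103.3
```

```text
t: 43.85
ee_pos: [619.7, -85.3, 187.7]
orientation: [0.77, 0.638, -0.001, -0.001]
contact_force: [0.1, 0.2, -5.0]
grip_width: 21.2
t: 44.85
ee_pos: [546.9, -244.7, 187.7]
orientation: [0.62, 0.785, -0.0, -0.001]
contact_force: [-0.1, 0.5, -3.1]
grip_width: 21.3
t 44.9 pos [ 546.9 -244.7  187.7] yaw 103.4 tilt [-0.002  0.002] F [-0.1  0.5 -3.1] w 21.3 q6 -2.41 q1 -0.61
cur yaw units tool xyz [-6.436 -3.208 -0.117]
target yaw units tool xyz [-6.443 -3.194 -0.117]
turn units [-0.016 -0.018  0.021]
```

```bash
python3 -m crank '[[-0.8,-0.4,0,0,0,0,1],[-0.8,-0.4,0,0,0,0,1],[-0.8,-0.4,0,0,0,0,1],[-0.8,-0.4,0,0,0,0,1],[-0.8,-0.4,0,0,0,0,1],[-0.8,-0.4,0,0,0,0,1],[-0.8,-0.4,0,0,0,0,1],[-0.8,-0.4,0,0,0,0,1],[-0.04,0,0,0,0,-0.02,1],[0,0,0,0,0,0,1]]'; python3 -m crank '[[0,0,0.5,0,0,0,1],[0,0,0.5,0,0,0,1],[0,0,0.5,0,0,0,1],[0,0,0.4,0,0,0,1],[0,0,0.3,0,0,0,1],[0,0,0,0,0,0,1],[0,0,0,0,0,0,1],[0,0,0,0,0,0,1],[0,0,0,0,0,0,1],[0,0,0,0,0,0,1]]';python3 d.py 514.4 -384.8 102 103.3
python3 - <<'E'
from m2 import *
cv2.imwrite("pics/s13.png",cv2.resize(S["color"][130:330,100:260],None,fx=3,fy=3,interpolation=2))
# lid plate from scene
m=((PS[...,0]>380)&(PS[...,0]<640)&(PS[...,1]>-520)&(PS[...,1]<-260)&(PS[...,2]>125)&(PS[...,2]<152)).astype(np.uint8)
m&=(mask(S,(80,0,60),(130,90,200))>0).astype(np.uint8)
b=max(blobs(m),key=lambda b:b[1]);pts=PS[b[2]];rect("lid S",pts)
A=np.c_[pts[:,:2]-pts[:,:2].mean(0),np.ones(len(pts))];print(np.linalg.lstsq(A,pts[:,2],rcond=None)[0])
E
```

```text
t: 45.85
ee_pos: [515.8, -384.5, 188.6]
orientation: [0.62, 0.785, 0.0, -0.0]
contact_force: [0.7, 0.7, -4.7]
grip_width: 21.3
t: 46.85
ee_pos: [516.2, -384.3, 145.2]
orientation: [0.619, 0.785, -0.0, 0.0]
contact_force: [-1.0, 1.1, -4.0]
grip_width: 21.0
t 46.9 pos [ 516.2 -384.3  145.2] yaw 103.5 tilt [ 0.001 -0.001] F [-1.   1.1 -4. ] w 21.0 q6 -2.62 q1 -0.81
cur yaw units tool xyz [-0.005 -0.095  2.16 ]
target yaw units tool xyz [-0.005 -0.095  2.16 ]
turn units [0.004 0.007 0.028]
lid S c [ 517.3 -385.7] size [177.3 150.1] angle mod90 deg 13.6 z 132.7 n 2662
[ -0.   -0.  132.7]
```

View pics/s13.png

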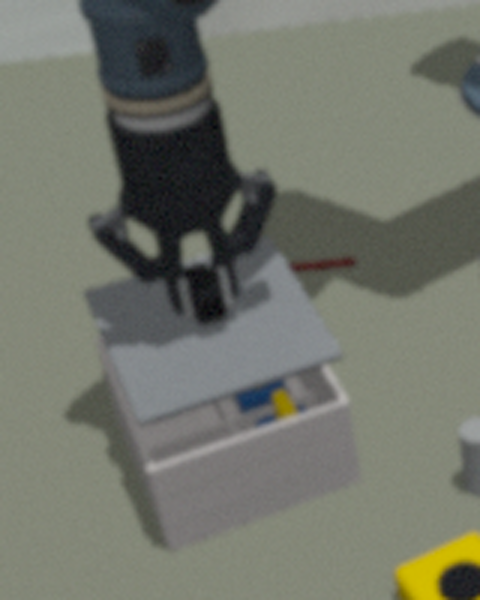

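The lid is level (fitted slope 0) and within about 2 mm of where it was lifted from. Correcting and lowering.

```bash
python3 -m crank '[[0,-0.1,0.3,0,0,0.03,1],[0,0,0.3,0,0,0,1],[0,0,0.3,0,0,0,1],[0,0,0.3,0,0,0,1],[0,0,0.3,0,0,0,1],[0,0,0.2,0,0,0,1],[0,0,0.15,0,0,0,1],[0,0,0.1,0,0,0,1],[0,0,0.05,0,0,0,1],[0,0,0,0,0,0,1]]';python3 d.py 514.4 -384.8 102 103.3
```

```text
t: 47.95
ee_pos: [514.1, -384.6, 104.7]
orientation: [0.621, 0.784, -0.0, 0.0]
contact_force: [-0.8, 0.1, -4.9]
grip_width: 21.1
t 48.0 pos [ 514.1 -384.6  104.7] yaw 103.3 tilt [ 0. -0.] F [-0.8  0.1 -4.9] w 21.1 q6 -2.62 q1 -0.82
cur yaw units tool xyz [-0.015  0.01   0.136]
target yaw units tool xyz [-0.015  0.01   0.136]
turn units [ 0.     0.001 -0.002]
```

```bash
python3 -m crank '[[0,0,0.06,0,0,0,1],[0,0,0.05,0,0,0,1],[0,0,0.04,0,0,0,1],[0,0,0,0,0,0,1],[0,0,0,0,0,0,1],[0,0,0,0,0,0,1],[0,0,0,0,0,0,1],[0,0,0,0,0,0,1],[0,0,0,0,0,0,1],[0,0,0,0,0,0,1]]';python3 d.py 514.4 -384.8 102 103.3
```

```text
t: 48.95
ee_pos: [514.2, -384.6, 102.3]
orientation: [0.621, 0.784, -0.0, 0.0]
contact_force: [-2.2, 1.9, 5.5]
grip_width: 21.0
t 49.0 pos [ 514.2 -384.6  102.3] yaw 103.3 tilt [ 0. -0.] F [-2.2  1.9  5.5] w 21.0 q6 -2.62 q1 -0.82
cur yaw units tool xyz [-0.011  0.008  0.014]
target yaw units tool xyz [-0.011  0.008  0.014]
turn units [ 0.002  0.004 -0.002]
```

Contact is at the original seated height (102). Releasing, retreating and checking.

```bash
python3 -m crank '[[0,0,0,0,0,0,0.6],[0,0,0,0,0,0,0.3],[0,0,0,0,0,0,0],[0,0,0,0,0,0,0],[0,0,0,0,0,0,0],[0,0,-0.3,0,0,0,0],[0,0,-0.8,0,0,0,0],[0,0,-1,0,0,0,0],[0,0,-1,0,0,0,0],[0,0,-1,0,0,0,0]]'; python3 -m crank '[[1,0.2,-1,0,0,0,0],[1,0.2,-1,0,0,0,0],[1,0.2,-0.5,0,0,0,0],[1,0.2,0,0,0,0,0],[1,0.2,0,0,0,0,0],[1,0.2,0,0,0,0,0],[1,0.2,0,0,0,0,0],[1,0.2,0,0,0,0,0],[1,0.2,0,0,0,0,0],[1,0.2,0,0,0,0,0]]'; python3 m2.py 2>&1 | grep -v breaker
python3 - <<'E'
from m2 import *
b=hm(PS,380,640,-560,-250,80,99);p=PS[b[2]];p=p[np.isfinite(p[:,2])&(p[:,2]>84)];A=np.c_[p[:,:2]-p[:,:2].mean(0),np.ones(len(p))];print("slope",np.linalg.lstsq(A,p[:,2],rcond=None)[0].round(4))
cv2.imwrite("pics/s14.png",S["color"])
E
python3 d.py 471 420 200 91
```

```text
t: 49.95
ee_pos: [514.1, -384.5, 184.9]
orientation: [0.621, 0.784, -0.0, 0.0]
contact_force: [-0.5, -0.2, 0.9]
grip_width: 85.3
t: 50.95
ee_pos: [506.8, -178.9, 233.3]
orientation: [0.62, 0.784, -0.0, -0.0]
contact_force: [0.1, -0.1, 0.2]
grip_width: 85.5
T lid c [ 488.5 -443.5] size [ 83.2 163.9] angle mod90 deg -21.3 z 89.0 n 1021
Traceback (most recent call last):
  File "m2.py", line 13, in <module>
    b=hm(P,430,600,-450,-320,118,142);pts=P[b[2]];pts=pts[np.isfinite(pts[:,2])];rect(n+"knob",pts)
  File "m2.py", line 6, in hm
    return max(blobs(m),key=lambda b:b[1])
ValueError: max() iterable argument is empty
slope [-0.   0.  89.9]
t 51.1 pos [ 507.3 -180.2  233.7] yaw 103.4 tilt [ 0.    -0.001] F [-1.1 -0.9 -0.1] w 85.2 q6 -2.35 q1 -0.55
cur yaw units tool xyz [29.618  5.176  1.683]
target yaw units tool xyz [30.039 -1.289  1.683]
turn units [0.    0.006 2.062]
```

View pics/s14.png

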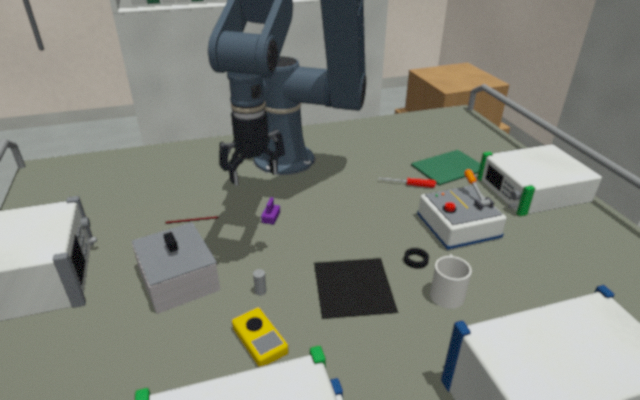

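The lid is flat at its seated height (89.9 mm, slope 0) with the knob back at (171,242), and the lever is still down at (470,177). On to the lever.

```bash
python3 -m crank '[[1,0.1,0,0,0,0.3,0],[1,0.1,0,0,0,0.3,0],[1,0,0,0,0,0.3,0],[1,0,0,0,0,0.3,0],[1,0,0,0,0,0.3,0],[1,0,0,0,0,0.3,0],[1,0,0,0,0,0.26,0],[1,0,0,0,0,0,0],[1,0,0,0,0,0,0],[1,0,0,0,0,0,0]]'; python3 -m crank '[[1,0,0,0,0,0,0],[1,0,0,0,0,0,0],[1,0,0,0,0,0,0],[1,0,0,0,0,0,0],[1,0,0,0,0,0,0],[1,0,0,0,0,0,0],[1,0,0,0,0,0,0],[1,0,0,0,0,0,0],[1,0,0,0,0,0,0],[1,0,0,0,0,0,0]]'; python3 d.py 471 419.5 190 91
python3 - <<'E'
from m2 import *
a=[b for b in blobs(mask(T,(6,150,120),(16,255,255)))];c=[b for b in blobs(mask(S,(6,150,120),(16,255,255)))]
for b in a+c: print(b[0],b[1])
if len(a)==1 and len(c)==1: print(tri(T,a[0][0],S,c[0][0]), np.nanmedian(PT[a[0][2]],0),np.nanmedian(PS[c[0][2]],0))
rect("lid T",np.array([onz(T,(u,v),89) for v,u in np.argwhere(hm(PT,380,640,-560,-250,80,99)[2])]))
E
```

```text
t: 52.15
ee_pos: [491.6, 18.3, 233.7]
orientation: [0.702, 0.712, 0.0, 0.001]
contact_force: [0.3, -0.2, 1.0]
grip_width: 85.6
t: 53.15
ee_pos: [488.7, 218.6, 233.6]
orientation: [0.702, 0.712, 0.0, 0.0]
contact_force: [-0.3, -0.2, -0.0]
grip_width: 85.3
t 53.1 pos [488.7 218.6 233.6] yaw 90.9 tilt [ 0.001 -0.   ] F [-0.3 -0.2 -0. ] w 85.3 q6 -1.37 q1 0.21
cur yaw units tool xyz [10.055 -0.734  2.181]
target yaw units tool xyz [10.057 -0.708  2.181]
turn units [ 0.009  0.003 -0.024]
[469.8 176.6] 57
lid T c [ 513.6 -382.9] size [175.8 152.5] angle mod90 deg 13.2 z 89.0 n 3163
```

Lid centre in the top view is (513.6,-382.9), against (514.5,-382.9) at the start, so it is seated. Approaching the lever grip.

```bash
python3 -m crank '[[1,0,0.2,0,0,0,0],[1,-0.1,0.2,0,0,0,0],[1,-0.1,0.2,0,0,0,0],[1,-0.1,0.2,0,0,0,0],[1,-0.1,0.2,0,0,0,0],[1,-0.1,0.2,0,0,0,0],[1,-0.1,0.2,0,0,0,0],[1,-0.1,0.2,0,0,0,0],[1,0,0.2,0,0,0,0],[1,0,0.2,0,0,0,0]]'; python3 -m crank '[[0.05,0,0,0,0,0,0],[0,0,0,0,0,0,0],[0,0,0,0,0,0,0],[0,0,0,0,0,0,0],[0,0,0,0,0,0,0],[0,0,0,0,0,0,0],[0,0,0,0,0,0,0],[0,0,0,0,0,0,0],[0,0,0,0,0,0,0],[0,0,0,0,0,0,0]]';python3 d.py 471 419.5 110 91
python3 - <<'E'
from h import *
S=cam("scene");T=cam("top")
print(proj(S,(471,419.5,129)), tri(T,(158.1,209.78),S,(469.7,176.6)))
cv2.imwrite("pics/s15.png",cv2.resize(S["color"][90:250,400:560],(600,600),interpolation=2))
E
```

```text
t: 54.25
ee_pos: [471.3, 418.4, 193.3]
orientation: [0.702, 0.712, -0.0, 0.0]
contact_force: [0.4, -0.3, 0.1]
grip_width: 85.6
t: 55.25
ee_pos: [470.3, 419.3, 193.7]
orientation: [0.701, 0.713, -0.0, 0.0]
contact_force: [-0.1, 0.5, -0.0]
grip_width: 85.6
t 55.2 pos [470.3 419.3 193.7] yaw 90.9 tilt [-0. -0.] F [-0.1  0.5 -0. ] w 85.6 q6 -1.04 q1 0.55
cur yaw units tool xyz [0.009 0.035 4.186]
target yaw units tool xyz [0.009 0.035 4.186]
turn units [-0.     0.    -0.011]
[469.04078691 175.96141727] (array([473.18151952, 422.15197175, 128.28943948]), np.float64(3.086712866270296))
```

View pics/s15.png

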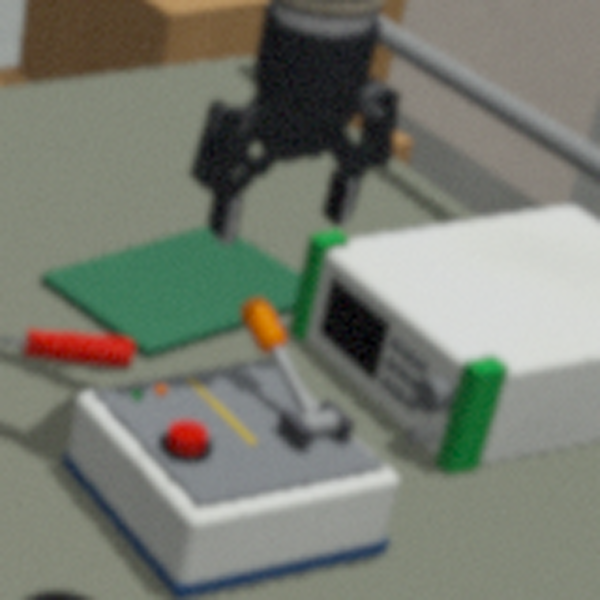

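The triangulated grip is at (473,422,128), matching the prediction, and the jaws straddle it (crop 265,322). I descend and pinch gently.

```bash
python3 -m crank '[[0.06,0.08,0.5,0,0,0,0],[0,0,0.7,0,0,0,0],[0,0,0.7,0,0,0,0],[0,0,0.7,0,0,0,0],[0,0,0.7,0,0,0,0],[0,0,0.5,0,0,0,0],[0,0,0.35,0,0,0,0],[0,0,0,0,0,0,0.5],[0,0,0,0,0,0,1],[0,0,0,0,0,0,1]]' 20; python3 -m crank '[[0,0,0,0,0,0,1],[0,0,0,0,0,0,1],[0,0,0,0,0,0,1],[0,0,0,0,0,0,1],[0,0,0,0,0,0,1],[0,0,0,0,0,0,1],[0,0,0,0,0,0,1],[0,0,0,0,0,0,1],[0,0,0,0,0,0,1],[0,0,0,0,0,0,1]]';python3 d.py 471 419.5 110 91
```

```text
t: 56.35
ee_pos: [472.4, 420.9, 111.4]
orientation: [0.701, 0.713, 0.001, 0.0]
contact_force: [0.2, -0.2, -0.5]
grip_width: 43.8
t: 57.35
ee_pos: [472.3, 422.3, 111.7]
orientation: [0.701, 0.713, 0.002, -0.001]
contact_force: [-1.4, 4.6, 2.1]
grip_width: 21.1
t 57.4 pos [472.3 422.3 111.7] yaw 90.9 tilt [0.002 0.004] F [-1.4  4.6  2.1] w 21.1 q6 -1.04 q1 0.55
cur yaw units tool xyz [-0.138 -0.067  0.084]
target yaw units tool xyz [-0.138 -0.067  0.084]
turn units [ 0.019 -0.033 -0.015]
```

```bash
python3 -m crank '[[0.1,0.16,-0.3,0,0,0,1],[0,0.16,-0.29,0,0,0,1],[0,0.2,-0.27,0,0,0,1],[0,0.2,-0.27,0,0,0,1],[0,0.24,-0.23,0,0,0,1],[0,0.24,-0.23,0,0,0,1],[0,0.28,-0.2,0,0,0,1],[0,0.28,-0.2,0,0,0,1],[0,0.3,-0.16,0,0,0,1],[0,0.3,-0.15,0,0,0,1]]';python3 d.py 517.7 422 156 91
python3 - <<'E'
from h import *
S=cam("scene")
cv2.imwrite("pics/s16.png",cv2.resize(S["color"][90:250,400:560],(600,600),interpolation=2))
E
```

```text
t: 58.35
ee_pos: [519.3, 423.2, 156.8]
orientation: [0.701, 0.713, -0.0, -0.0]
contact_force: [-0.8, 1.0, -4.6]
grip_width: 21.3
t 58.4 pos [519.3 423.2 156.8] yaw 90.9 tilt [-0.001 -0.   ] F [-0.8  1.  -4.6] w 21.3 q6 -1.07 q1 0.52
cur yaw units tool xyz [-0.057 -0.079  0.041]
target yaw units tool xyz [-0.057 -0.079  0.041]
turn units [-0.007  0.003 -0.012]
```

View pics/s16.png

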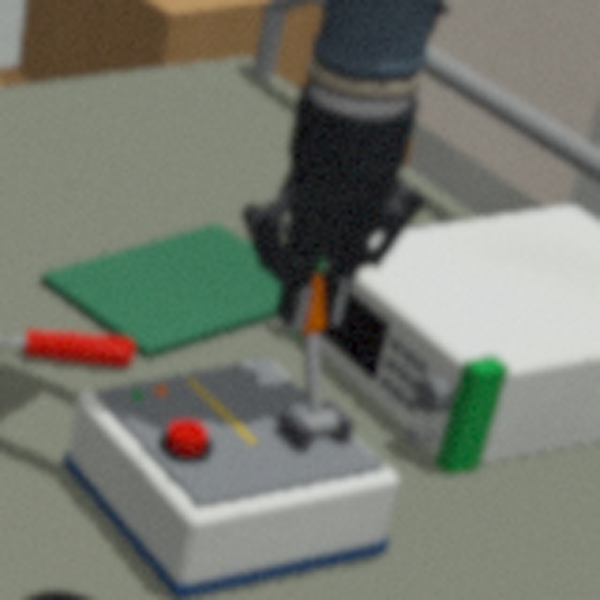

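The lever is coming up between the fingers. I continue over the top.

```bash
python3 -m crank '[[0,0.32,-0.1,0,0,0,1],[0,0.32,-0.1,0,0,0,1],[0,0.33,-0.06,0,0,0,1],[0,0.33,-0.06,0,0,0,1],[0,0.34,0,0,0,0,1],[0,0.34,0,0,0,0,1],[0,0.34,0.04,0,0,0,1],[0,0.33,0.05,0,0,0,1],[0,0.2,0.06,0,0,0,1],[0,0.05,0,0,0,0,1]]';python3 d.py 577 423 159 91
```

```text
t: 59.4
ee_pos: [578.6, 424.3, 160.3]
orientation: [0.702, 0.713, 0.001, 0.001]
contact_force: [-1.5, 0.9, 1.1]
grip_width: 20.9
t 59.4 pos [578.6 424.3 160.3] yaw 90.9 tilt [0.002 0.001] F [-1.5  0.9  1.1] w 20.9 q6 -1.11 q1 0.48
cur yaw units tool xyz [-0.064 -0.081  0.067]
target yaw units tool xyz [-0.064 -0.081  0.067]
turn units [ 0.022 -0.007 -0.016]
```

```bash
python3 -m crank '[[0,0,0,0,0,0,0.5],[0,0,0,0,0,0,0.2],[0,0,0,0,0,0,0],[0,0,0,0,0,0,0],[0,0,0,0,0,0,0],[0,0,0,0,0,0,0],[0,0,-0.3,0,0,0,0],[0,0,-0.8,0,0,0,0],[0,0,-1,0,0,0,0],[0,0,-1,0,0,0,0]]';python3 -m crank '[[0,0,-1,0,0,0,0],[0,0,-1,0,0,0,0],[0,0,-1,0,0,0,0],[0,-1,0,0,0,0,0],[-1,-1,0,0,0,0,0],[-1,-1,0,0,0,0,0],[-1,-1,0,0,0,0,0],[-1,-1,0,0,0,0,0],[-1,-1,0,0,0,0,0],[-1,0,0,0,0,0,0]]'; python3 -m crank '[[-1,0,0,0,0,0,0],[-1,0,0,0,0,0,0],[-1,0,0,0,0,0,0],[-1,0,0,0,0,0,0],[-1,0,0,0,0,0,0],[-1,0,0,0,0,0,0],[-1,0,0,0,0,0,0],[-1,0,0,0,0,0,0],[-1,0,0,0,0,0,0],[0,0,0,0,0,0,0]]'
python3 - <<'E'
from m2 import *
for n,im,P in(("T",T,PT),("S",S,PS)):
    for b in blobs(mask(im,(6,150,120),(16,255,255)))+blobs(mask(im,(0,150,100),(5,255,255))): print(n,b[0],b[1],np.nanmedian(P[b[2]],0))
rect("lid T",np.array([onz(T,(u,v),89) for v,u in np.argwhere(hm(PT,380,640,-560,-250,80,99)[2])]))
b=hm(PS,380,640,-560,-250,80,99);p=PS[b[2]];p=p[np.isfinite(p[:,2])&(p[:,2]>84)];A=np.c_[p[:,:2]-p[:,:2].mean(0),np.ones(len(p))];print("slope",np.linalg.lstsq(A,p[:,2],rcond=None)[0].round(4))
cv2.imwrite("pics/s17.png",S["color"]);cv2.imwrite("pics/t17.png",T["color"])
E
```

```text
t: 60.4
ee_pos: [577.4, 424.4, 224.2]
orientation: [0.701, 0.713, 0.001, 0.0]
contact_force: [0.2, -0.5, 0.1]
grip_width: 85.1
t: 61.4
ee_pos: [456.4, 301.7, 283.8]
orientation: [0.701, 0.713, 0.0, -0.0]
contact_force: [1.5, 0.0, -0.5]
grip_width: 85.9
t: 62.4
ee_pos: [462.6, 120.7, 283.6]
orientation: [0.702, 0.712, 0.001, 0.001]
contact_force: [0.1, 0.2, 0.6]
grip_width: 85.9
T [150.4 165.5] 73 [578.5 421.3 194.5]
S [497.2 179.9] 78 [586.3 417.9 186.2]
S [421.3 182.3] 194 [307.6 371.5  20.2]
S [449.7 206.3] 63 [545.3 323.7  95.7]
lid T c [ 513.7 -383.5] size [175.8 151.3] angle mod90 deg 13.2 z 89.0 n 3151
slope [-0.   0.  89.8]
```

View pics/s17.png

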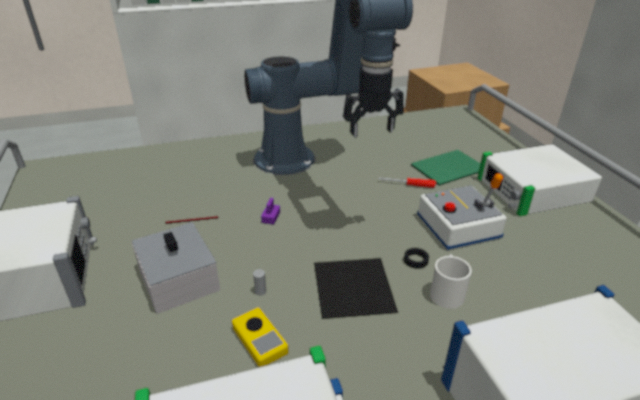

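View pics/t17.png

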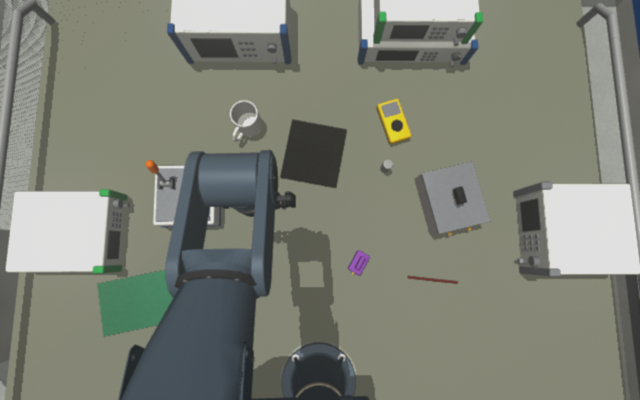

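The lever is raised at its starting pixel (scene 497,180), the button is out (450,206), the lid is seated (171,242), and the bystanders haven't moved. The arm touches nothing, so I hand in.

```bash
python3 -c "
from cell import robot
print(robot.close_job())"
```

```text
the job is handed in; nothing more can be done
None
```

The job is done and handed in at about 62 s; `close_job()` gave no verdict.

I pressed the button and the lever dropped. The lid then went flat on the mat, and the only two blue modules went into the two left-hand bays. I re-seated the lid and raised the lever last.

**Last checks**
- **Lever:** back at its starting pixel, (497,180) in the scene view, after I let go.
- **Button:** out, with its top at about 96 mm.
- **Lid:** level at 89.8 mm. Its centre is within about 1 mm of where it started in the top view.
- **Modules:** upright in their bays when I last saw them, just before the lid closed. They can't be seen now.
- **Bystanders:** the mug, tape, meter, cylinder, pencil and screwdriver look unmoved, as does the purple look-alike. I compared these by eye; the top view of the screwdriver was blocked at the end.

**What disagreed**
- The button bottomed out with the measured tool tip at 94 mm instead of the expected 88 mm, pushing back with about 26 N.
- The scene and top cameras differed by about 3 mm on the chamber's position.
- A finger brushed the chamber wall with about 6 N when I released the first module. That module still stood correctly afterwards.

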